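# Blank off a welded stub and make the leak-test stand ready

## Robot

A 7-joint arm with a two-finger parallel gripper is mounted at the origin on the work surface. World frame = base frame: x ahead of the robot, y to its left, z up, the work surface at z = 0. Lengths are in mm, angles in rad, forces in N, time in s.
With the tool pointing down it reaches from about 400 to 900 mm from the base axis. Payload 5.5 kg.
Tool frame: the origin (TCP) lies at the very end of the fingers, on their centre line; the grasp point (between the pads) lies 19 mm behind it; z points along the fingers, y is the line along which they close (so a half turn about z gives the same grasp; the last joint's range is limited). The gripper opens to 85 mm and grips with 20 to 120 N. Pads are 22 mm wide; open, the fingers measure 114 mm over their backs; the gripper's body (76 mm by 85 mm) begins 54 mm behind the grasp point. The pads swing forward as they close: fully open they stand 13 mm farther back than shut.
Start: joints at [1.398, 0.501, -0.427, 1.55, 0.221, 1.138, -0.21], TCP at [274.421, -589.231, 204.11] pointing down, gripper open.
Joint ranges: [-2.88, 2.88], [-0.31, 2.03], [-1.54, 1.56], [0.2, 2.42], [-1.41, 4.55], [0.19, 2.02], [-2.57, 2.57]. Speed limits (rad/s): [2.57, 2.57, 3.14, 3.14, 3.14, 3.14, 3.14].

## Interface

Orientations are given as a rotation vector (axis times angle).
In Python, from station import manip, optics, job_done, trace gives the robot as it stands.
- The arm moves only by the tool arm_command, never from a script. Its argument "increments" is a list of rows, each a list of 3 entries, a list of its own where there are three numbers: the shift along the tool's x, y, z in mm, then the turn, a rotation vector about the tool's x, y, z in degrees, then the opening, from 0 (shut) to 1 (fully open). In form: [[[x, y, z], [rx, ry, rz], claw], ...]. A call has 1 to 20 rows; each row shifts and turns the commanded pose from where the row before left it, along the tool's axes as they then stand; what a row does not reach is not made up. A row lasts 1/10 s, in which the tool goes at most 50 mm and 8.59 degrees, less where a joint would pass 70% of its speed; a pose out of reach is approached as far as the arm can. A call with a gripper value outside its range is refused whole. The fingers move at their own pace and stop on an object; the grip force is fixed at half the most. Time passes only in rows, so rows that do not move let the fingers close. It gives the time, the measured TCP pose, the force, the opening and the grip force at its end, in the units of the state.
- manip.get_obs(): the state, without advancing time (a new reading comes with each control period).
- optics.snapshot(name): name is "scene" or "top" or "wrist"; returns a dict with "img" (420x560x3 uint8, red, green, blue), "vfov" (degrees; the focal length in pixels is half the picture's height over the tangent of half this angle, whatever the lens; pixels are square), "cx", "cy" (the principal point, pixels), "dist_coeffs" ([k1, k2, p1, p2, k3] as OpenCV has them; the pictures are not rectified), "xyz" and "rotation" of the camera in the world. Camera axes: x right, y down, z forward; pixel columns grow to the right and rows downward; lengths in mm; the calibration is good to about 2 mm. A picture is of the moment at which its call begins. There is no depth.
- job_done(): hands the job in; it is judged then, once.
Trained networks look in the newest picture that a camera, given by its name, has taken for a name from the list of things; names that differ only in an ending like _2 or _b are one class to them, and where a whole thing is asked for, a point or a joint stands for the part that bears it (a point fixed in the world has none). Each returns a list of dicts, best first, with "confidence" (0 to 1); they miss things now and then, are a little off and sometimes report something else, mostly with a low value. They report only what shows in the picture. A call takes as long as a camera call. They do not tell look-alikes from the thing itself.
- trace(query, camera): "mask" (420x560 bool, what is visible of it) and "rect" ([left, top, right, bottom] in pixels, round what is visible of it).
The state is a dict: "time_s": time; "joints": joint angles; "dq": joint speeds; "effort": joint torques, N m; "position": TCP position; "tool_rot": TCP orientation; "force": force on the tool from outside, world axes, zero at the start; "wrist_torque": the same for the moment, N m; "finger_gap": finger opening in mm; "gripper_force": force on a finger pad.
Only numpy, scipy, OpenCV 4.12 (cv2) and the standard library are available. Lean on these libraries where they do the work, as an engineer would, in place of code of your own. Each camera call takes 0.05 s, during which the arm holds its last target. There are 200 camera calls.

## Task

Get the leak-test stand ready: blank off the open flange of the welded stub with the rubber gasket, then the steel blanking disc, then the thick brass thrust pad, neatly centred one on the other, and swing the raised hold-down bar down until its foot bears on the pad. Only when the bar is down, plug every relay lying on the bench fully home into the sockets of the control box, any relay in any socket; last of all turn the box's main switch clockwise as far as it goes. Leave the other things on the bench where they are.

Things in the scene. Friction and masses are not known exactly. Their poses are not given: they have to be found in the camera images.
- stand: the test stand, bolted to the bench (its place and yaw change from start to start): a grey base plate 230 x 150 x 10 mm carrying a dark steel pipe stub between two round flanges of 105 mm diameter. Origin on the bench below the flange axis, z up, x towards the bar's hinge
- flange (a point): centre of the upper flange's sealing face, a raised face 58 mm in diameter and 2 mm high with a 22 mm bore, 85 mm above the bench, facing up; the discs are stacked here. The flange around it, 105 mm across, is 83 mm above the bench
- bar (a joint): angle of the hold-down bar (rad): 0 level (the foot then just touches the pad of a full stack, gasket 5 + disc 8 + pad 18 mm), grows as it is raised, up to 1.9; it starts raised a little past upright, at 1.65 to 1.85. Stiff hinge (0.35 N m) and 0.6 kg: it stays where it is left when it stands steep (above about 50 degrees) and sinks slowly by itself below that. Moving the handle takes 2 to 6 N
- bar_hinge (a point): middle of the bar's hinge axis, 105 mm from the flange axis along the stand's x and 146 mm above the bench; the axis runs along the stand's y
- bar_handle (a point): centre of the bar's T handle: a round steel rod 16 mm in diameter and 110 mm long along the stand's y, 165 mm from the hinge. The bar (25 mm wide, 14 mm thick) joins it in the middle, the rod stands free 42 mm either side. At angle q it lies 165 cos(q) mm from the hinge towards the stand's -x and 165 sin(q) mm above it. The rubber foot (22 mm across) sits 105 mm from the hinge and reaches 30 mm below the bar's centre line
- gasket: black rubber ring gasket, 61 mm outside and 27 mm inside diameter, 5 mm thick, 30 g, lying flat. Origin at the centre of its underside
- blank: steel blanking disc, no hole, 61 mm in diameter, 8 mm thick, 180 g, lying flat. Origin at the centre of its underside
- thrust: brass thrust pad, 45 mm in diameter, 18 mm thick, 240 g, lying flat. Origin at the centre of its underside
- box: control box, screwed to the bench (its place and yaw change; stand and box may change sides): open grey enclosure base 150 (x) x 260 (y) mm with a rim 30 mm high. Origin at the centre of its underside, z up. A light grey strip with three relay sockets stands in it with its top 36 mm above the bench; the main switch is on a white cover plate at the +y end, 40 mm above the bench
- sockets_hole0 (a point): centre of the mouth of a relay socket in the light grey strip, 36 mm above the bench: rectangular hole 42 mm (box's x) x 34 mm (box's y), 15 mm deep, with a dark bottom and a 2 mm chamfer; the sockets stand in a row along the box's y, 60 mm apart. The strip is 52 mm wide along the box's x. A relay is fully home when its housing sits on the strip, its origin 12 mm below this point
- sockets_hole1 (a point): centre of the mouth of a relay socket in the light grey strip, 36 mm above the bench: rectangular hole 42 mm (box's x) x 34 mm (box's y), 15 mm deep, with a dark bottom and a 2 mm chamfer; the sockets stand in a row along the box's y, 60 mm apart. The strip is 52 mm wide along the box's x. A relay is fully home when its housing sits on the strip, its origin 12 mm below this point
- sockets_hole2 (a point): centre of the mouth of a relay socket in the light grey strip, 36 mm above the bench: rectangular hole 42 mm (box's x) x 34 mm (box's y), 15 mm deep, with a dark bottom and a 2 mm chamfer; the sockets stand in a row along the box's y, 60 mm apart. The strip is 52 mm wide along the box's x. A relay is fully home when its housing sits on the strip, its origin 12 mm below this point
- switch (a joint): angle of the main switch (rad): 0 off, grows as it is turned clockwise seen from above, 1.57 fully on (end stop). Turns with about 0.03 N m and stays where it is left
- switch_grip (a point): on the switch's axis at the height to grip, 77 mm above the bench. The grip is an upright black bar 42 mm long and 14 mm thick, its top 7 mm above this point, free for 23 mm below it; at 0 it lies along the box's x, then it turns with the switch
- relay0: a flat plug-in relay: light grey housing 50 (x) x 42 (y) x 20 mm high on a black plug block 40 (x) x 32 (y) x 12 mm high, 32 mm high in all, 90 g, most of it low down. Origin at the centre of the plug block's underside, z up through the housing, x along the long side; it stands plug down on the bench. It fits a socket either way round (half a turn is the same). Two or three relays are there (None if absent)
- relay1: a flat plug-in relay: light grey housing 50 (x) x 42 (y) x 20 mm high on a black plug block 40 (x) x 32 (y) x 12 mm high, 32 mm high in all, 90 g, most of it low down. Origin at the centre of the plug block's underside, z up through the housing, x along the long side; it stands plug down on the bench. It fits a socket either way round (half a turn is the same). Two or three relays are there (None if absent)
- relay2: a flat plug-in relay: light grey housing 50 (x) x 42 (y) x 20 mm high on a black plug block 40 (x) x 32 (y) x 12 mm high, 32 mm high in all, 90 g, most of it low down. Origin at the centre of the plug block's underside, z up through the housing, x along the long side; it stands plug down on the bench. It fits a socket either way round (half a turn is the same). Two or three relays are there (None if absent)
- elbow: bystander, leave it where it is: copper pipe elbow about 65 x 65 mm, 22 mm high; origin inside the bend, on the bench
- tin: bystander, leave it where it is: round aluminium tin, 48 mm in diameter, 34 mm high; origin at the centre of its underside
- nipple: bystander, leave it where it is: brass hexagon nipple standing upright, 44 mm across, 34 mm high; origin at the centre of its underside
- wrench: bystander, leave it where it is: steel spanner 220 mm long; origin in the middle of its underside
- screwdriver: bystander, leave it where it is: screwdriver with a black handle, 200 mm long; origin in the middle, on the bench
- brush: bystander, leave it where it is: brush with a wooden handle, 200 mm long; origin in the middle, on the bench
- angle_offcut: bystander, leave it where it is: offcut of steel angle, 160 x 30 x 30 mm; origin in the middle of its underside
Not all that is in view belongs to the job. What is shaped like the thrust but blue or green is not meant.

How it is judged (in metres and radians):
On the way, in this order (a step that is already met when the one before it is completed fails the run):
1. gasket, blanking disc and thrust pad lie centred one on the other on the flange (horizontal distance between each of gasket, blank, thrust and flange below 0.006 m and z of gasket in the frame of stand between 0.082 and 0.088 m and angle between each of gasket, blank, thrust's own z axis and vertical below 0.06 rad and z of blank in the frame of stand between 0.087 and 0.093 m and z of thrust in the frame of stand between 0.095 and 0.101 m and value of joint bar above 0.3 rad), for 0.2 s.
2. the hold-down bar is down with its foot on the pad (horizontal distance between each of gasket, blank, thrust and flange below 0.006 m and z of gasket in the frame of stand between 0.082 and 0.088 m and angle between each of gasket, blank, thrust's own z axis and vertical below 0.06 rad and z of blank in the frame of stand between 0.087 and 0.093 m and z of thrust in the frame of stand between 0.095 and 0.101 m and value of joint bar between -0.03 and 0.04 rad), for 0.2 s.
3. every relay is fully home in a socket, the switch still off (((horizontal distance between relay0 and sockets_hole0 below 0.004 m and z of relay0 in the frame of box between 0.02 and 0.0265 m and angle between relay0's own z axis and vertical below 0.06 rad and angle between the x axis of relay0 and the x axis of box, either way round below 0.08 rad) or (horizontal distance between relay0 and sockets_hole1 below 0.004 m and z of relay0 in the frame of box between 0.02 and 0.0265 m and angle between relay0's own z axis and vertical below 0.06 rad and angle between the x axis of relay0 and the x axis of box, either way round below 0.08 rad) or (horizontal distance between relay0 and sockets_hole2 below 0.004 m and z of relay0 in the frame of box between 0.02 and 0.0265 m and angle between relay0's own z axis and vertical below 0.06 rad and angle between the x axis of relay0 and the x axis of box, either way round below 0.08 rad)) and ((horizontal distance between relay1 and sockets_hole0 below 0.004 m and z of relay1 in the frame of box between 0.02 and 0.0265 m and angle between relay1's own z axis and vertical below 0.06 rad and angle between the x axis of relay1 and the x axis of box, either way round below 0.08 rad) or (horizontal distance between relay1 and sockets_hole1 below 0.004 m and z of relay1 in the frame of box between 0.02 and 0.0265 m and angle between relay1's own z axis and vertical below 0.06 rad and angle between the x axis of relay1 and the x axis of box, either way round below 0.08 rad) or (horizontal distance between relay1 and sockets_hole2 below 0.004 m and z of relay1 in the frame of box between 0.02 and 0.0265 m and angle between relay1's own z axis and vertical below 0.06 rad and angle between the x axis of relay1 and the x axis of box, either way round below 0.08 rad)) and ((horizontal distance between relay2 and sockets_hole0 below 0.004 m and z of relay2 in the frame of box between 0.02 and 0.0265 m and angle between relay2's own z axis and vertical below 0.06 rad and angle between the x axis of relay2 and the x axis of box, either way round below 0.08 rad) or (horizontal distance between relay2 and sockets_hole1 below 0.004 m and z of relay2 in the frame of box between 0.02 and 0.0265 m and angle between relay2's own z axis and vertical below 0.06 rad and angle between the x axis of relay2 and the x axis of box, either way round below 0.08 rad) or (horizontal distance between relay2 and sockets_hole2 below 0.004 m and z of relay2 in the frame of box between 0.02 and 0.0265 m and angle between relay2's own z axis and vertical below 0.06 rad and angle between the x axis of relay2 and the x axis of box, either way round below 0.08 rad)) and value of joint bar between -0.03 and 0.04 rad and value of joint switch below 0.4 rad), for 0.2 s.
4. the main switch is on (value of joint switch above 1.35 rad), for 0.2 s.
At the end, for the whole second after the job is handed in: gasket, disc and pad lie flat in this order on the flange, each within 6 mm of its axis; bar down on the pad (-0.03 to 0.04 rad); every relay present home in a socket (2.5 mm in height, 4 mm sideways, 0.08 rad yaw, upright); switch beyond 1.35 rad; all at rest (all of step 2 and ((horizontal distance between relay0 and sockets_hole0 below 0.004 m and z of relay0 in the frame of box between 0.02 and 0.0265 m and angle between relay0's own z axis and vertical below 0.06 rad and angle between the x axis of relay0 and the x axis of box, either way round below 0.08 rad) or (horizontal distance between relay0 and sockets_hole1 below 0.004 m and z of relay0 in the frame of box between 0.02 and 0.0265 m and angle between relay0's own z axis and vertical below 0.06 rad and angle between the x axis of relay0 and the x axis of box, either way round below 0.08 rad) or (horizontal distance between relay0 and sockets_hole2 below 0.004 m and z of relay0 in the frame of box between 0.02 and 0.0265 m and angle between relay0's own z axis and vertical below 0.06 rad and angle between the x axis of relay0 and the x axis of box, either way round below 0.08 rad)) and ((horizontal distance between relay1 and sockets_hole0 below 0.004 m and z of relay1 in the frame of box between 0.02 and 0.0265 m and angle between relay1's own z axis and vertical below 0.06 rad and angle between the x axis of relay1 and the x axis of box, either way round below 0.08 rad) or (horizontal distance between relay1 and sockets_hole1 below 0.004 m and z of relay1 in the frame of box between 0.02 and 0.0265 m and angle between relay1's own z axis and vertical below 0.06 rad and angle between the x axis of relay1 and the x axis of box, either way round below 0.08 rad) or (horizontal distance between relay1 and sockets_hole2 below 0.004 m and z of relay1 in the frame of box between 0.02 and 0.0265 m and angle between relay1's own z axis and vertical below 0.06 rad and angle between the x axis of relay1 and the x axis of box, either way round below 0.08 rad)) and ((horizontal distance between relay2 and sockets_hole0 below 0.004 m and z of relay2 in the frame of box between 0.02 and 0.0265 m and angle between relay2's own z axis and vertical below 0.06 rad and angle between the x axis of relay2 and the x axis of box, either way round below 0.08 rad) or (horizontal distance between relay2 and sockets_hole1 below 0.004 m and z of relay2 in the frame of box between 0.02 and 0.0265 m and angle between relay2's own z axis and vertical below 0.06 rad and angle between the x axis of relay2 and the x axis of box, either way round below 0.08 rad) or (horizontal distance between relay2 and sockets_hole2 below 0.004 m and z of relay2 in the frame of box between 0.02 and 0.0265 m and angle between relay2's own z axis and vertical below 0.06 rad and angle between the x axis of relay2 and the x axis of box, either way round below 0.08 rad)) and value of joint switch above 1.35 rad and linear speed of each of gasket, blank, thrust, relay0, relay1, relay2 below 0.02 m/s); the robot touches nothing.
It fails at once if a relay was put into a socket while the hold-down bar was up (value of joint bar above 0.25 rad and ((x of relay0 in the frame of box between -0.012 and 0.012 m and y of relay0 in the frame of box between -0.117 and 0.033 m and z of relay0 in the frame of box between 0.015 and 0.032 m) or (x of relay1 in the frame of box between -0.012 and 0.012 m and y of relay1 in the frame of box between -0.117 and 0.033 m and z of relay1 in the frame of box between 0.015 and 0.032 m) or (x of relay2 in the frame of box between -0.012 and 0.012 m and y of relay2 in the frame of box between -0.117 and 0.033 m and z of relay2 in the frame of box between 0.015 and 0.032 m))).
It fails at once if the switch was turned on while the hold-down bar was up (value of joint bar above 0.25 rad and value of joint switch above 0.5 rad).
It fails at once if a bystander was moved more than 5 cm (distance of any of elbow, tin, nipple, wrench, screwdriver, brush, angle_offcut from where it was at the start of the episode above 0.05 m).
Of relay0, relay1, relay2 only 2 to 3 are there at a start; the rules pass over those that are not, and their reading is None.
At some moment in a run one of relay0, relay1, relay2 may be knocked a few centimetres aside while the robot is not near it.
It also fails if it takes over 210 s, if anything falls off the work surface, if the arm or the gripper's body presses on something with over 40 N, if the wrist force passes 120 N, or if a joint passes its speed limit or range.

## Working session

There is one attempt and no reset: what is moved stays moved. The work goes in short steps, Python scripts to look and compute and a tool call to move; the robot and the scene stay as the last step left them, time stands still between calls to the robot, and variables do not carry over. Pictures are saved under pics/ and viewed, at most 14 in all, crops included, and the job is handed in when it is done.

Besides the shell and the picture viewer there is one more tool, called after "Call:" as name(argument=value, ...) on one line, values as JSON. arm_command: Moves the arm, as the interface text tells. Its arguments: {"type":"object","properties":{"increments":{"type":"array"}},"required":["increments"]}

```bash
ls; mkdir -p pics
cat > h.py <<'E'
import numpy as np,cv2,json
from station import manip,optics,job_done,trace
from scipy.spatial.transform import Rotation as R
def cam(s):
    f=210/np.tan(np.radians(s["vfov"])/2)
    K=np.array([[f,0,s["cx"]],[0,f,s["cy"]],[0,0,1.]])
    Rm=np.array(s["rotation"],float)
    Rm=R.from_rotvec(Rm).as_matrix() if Rm.size==3 else Rm.reshape(3,3)
    return K,np.array(s["dist_coeffs"],float),Rm,np.array(s["xyz"],float)
def ray(s,px):
    K,d,Rm,c=cam(s)
    u=cv2.undistortPoints(np.array(px,float).reshape(-1,1,2),K,d).reshape(-1,2)
    return c,np.c_[u,np.ones(len(u))]@Rm.T
def onz(s,px,z):
    c,r=ray(s,px); return c+r*((z-c[2])/r[:,2])[:,None]
def proj(s,P):
    K,d,Rm,c=cam(s)
    return cv2.projectPoints((np.atleast_2d(P)-c)@Rm,np.zeros(3),np.zeros(3),K,d)[0].reshape(-1,2)
def tri(obs):
    A=np.zeros((3,3));b=np.zeros(3)
    for s,px in obs:
        c,r=ray(s,[px]);r=r[0]/np.linalg.norm(r[0]);M=np.eye(3)-np.outer(r,r);A+=M;b+=M@c
    return np.linalg.solve(A,b)
def save(s,n,crop=None,k=1):
    im=s["img"][:,:,::-1]
    if crop: l,t,r,b=crop; im=im[t:b,l:r]
    cv2.imwrite("pics/"+n,cv2.resize(im,None,fx=k,fy=k,interpolation=cv2.INTER_CUBIC))
def mc(m): 
    y,x=np.nonzero(m); return np.array([x.mean(),y.mean()])
E
python3 - <<'E'
from h import *
o=manip.get_obs();print({k:np.round(v,3) for k,v in o.items()})
for n in("scene","top","wrist"):
    s=optics.snapshot(n);save(s,n+"0.png");print(n,s["vfov"],s["cx"],s["cy"],s["dist_coeffs"],np.round(s["xyz"],1),np.round(s["rotation"],3).tolist())
    if n=="wrist":continue
    for q in "stand bar box gasket blank thrust relay0 switch sockets_hole0 flange elbow tin nipple".split():
        print(q,[(round(d["confidence"],2),np.round(d["rect"]).tolist()) for d in trace(q,n)][:5])
E
```

```text
pics
{'time_s': np.float64(0.0), 'joints': array([ 1.398,  0.502, -0.427,  1.551,  0.221,  1.138, -0.21 ]), 'dq': array([ 0.001,  0.   , -0.001,  0.001,  0.   , -0.001,  0.001]), 'effort': array([ 1.0000e-03, -5.6953e+01, -5.8160e+00, -2.8094e+01,  1.1000e-02,
        1.2000e-02,  0.0000e+00]), 'position': array([ 274.02 , -588.593,  203.048]), 'tool_rot': array([-3.065e+00, -6.790e-01,  1.000e-03]), 'force': array([-0.294,  0.177,  0.256]), 'wrist_torque': array([0.034, 0.028, 0.059]), 'gripper_force': np.float64(0.0), 'finger_gap': np.float64(85.551)}
scene 50.62491266057524 269.12535395453915 208.8073476704574 [-0.02767311  0.          0.          0.          0.        ] [1014.1  264.1  934.9] [-1.445, -2.313, 0.735]
stand [(0.87, [82.0, 118.0, 202.0, 229.0])]
bar [(0.65, [83.0, 120.0, 138.0, 177.0]), (0.61, [233.0, 193.0, 252.0, 214.0])]
box [(0.73, [337.0, 224.0, 466.0, 328.0])]
gasket [(0.9, [299.0, 220.0, 323.0, 242.0])]
blank [(0.85, [268.0, 209.0, 292.0, 229.0]), (0.62, [291.0, 250.0, 309.0, 271.0]), (0.47, [87.0, 120.0, 139.0, 177.0])]
thrust [(0.82, [292.0, 288.0, 316.0, 3
[... 1546 characters left out ...]
0, 231.0, 321.0, 254.0])]
switch [(0.6, [112.0, 247.0, 129.0, 264.0])]
sockets_hole0 [(0.78, [138.0, 241.0, 201.0, 265.0])]
flange [(0.81, [350.0, 149.0, 423.0, 264.0]), (0.64, [105.0, 223.0, 206.0, 286.0]), (0.53, [385.0, 281.0, 436.0, 326.0])]
elbow [(0.73, [256.0, 213.0, 284.0, 228.0]), (0.64, [114.0, 244.0, 127.0, 264.0])]
tin [(0.6, [292.0, 168.0, 309.0, 184.0]), (0.19, [295.0, 207.0, 313.0, 219.0])]
nipple [(0.66, [376.0, 147.0, 426.0, 188.0]), (0.55, [111.0, 244.0, 133.0, 264.0]), (0.43, [297.0, 207.0, 312.0, 223.0])]
wrist 67.48241383677191 281.30677575971157 208.8598205896419 [-0.01739752  0.          0.          0.          0.        ] [ 346.1 -556.1  373.8] [2.418, -1.543, -0.243]
```

View pics/scene0.png

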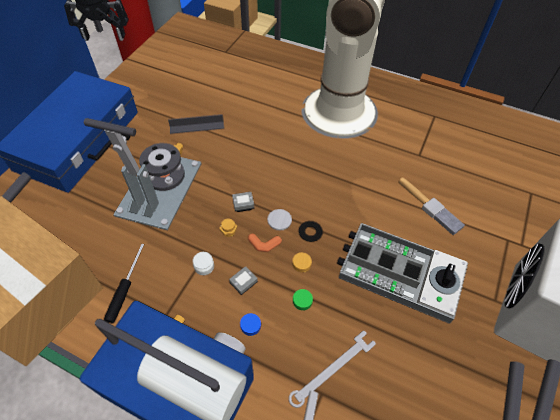

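View pics/top0.png

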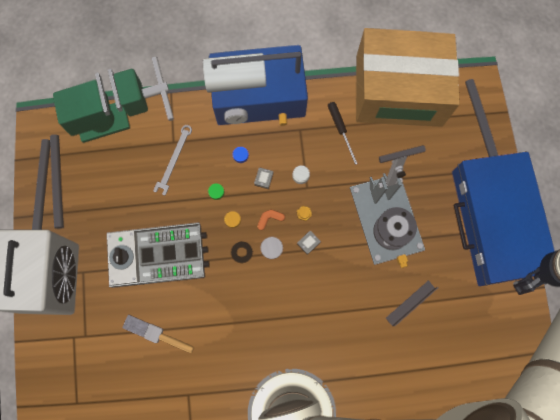

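The scene shows two relays at (242,202) and (243,280). Thrust look-alikes are orange/brass (302,262), green (303,299), blue (250,324), the tin (203,262) and the nipple (228,226). I choose (302,262), which is (232,219) in the top view. The gasket is at (311,231) and the disc at (280,219). The stand is on the right with its bar up, and the box is on the left with its switch to the left.

Run:
```python
from h import *
a=optics.snapshot("scene");b=optics.snapshot("top")
save(a,"close.png",(180,180,480,340),2.6)
P={"thrust":((302,262),(232,219)),"gasket":((311,231),(242,252)),"blank":((280,219),(272,248)),"relA":((242,201),(309,242)),"relB":((243,280),(264,177)),
"flange":((162,155),(399,226)),"handle":((109,128),(402,154)),"switch":((447,272),(121,257)),"tin":((203,262),(301,174)),"green":((303,299),(216,191))}
for n,(p,q) in P.items():
    X=tri([(a,p),(b,q)]);print(n,np.round(X),np.round(proj(a,X)-p,1),np.round(proj(b,X)-q,1))
o=manip.get_obs();s=optics.snapshot("wrist");K,d,Rm,c=cam(s)
T=R.from_rotvec(o["tool_rot"]).as_matrix();print("cam in tool",np.round(T.T@(c-o["position"]),1),np.round(T.T@Rm,3).tolist())
print(np.round(T,3).tolist())
```

```text
thrust [534. 110.   8.] [[-0.4 -0.1]] [[-0.3  0.1]]
gasket [440.  92.  -1.] [[-0.9 -0.1]] [[-0.8  0.3]]
blank [442.   8.   1.] [[-0.8 -0.1]] [[-0.7  0.3]]
relA [446. -96.  20.] [[-0.1 -0. ]] [[-0.1  0.1]]
relB [642.  10.  22.] [[-0.7 -0.1]] [[-0.5  0.3]]
flange [ 450. -328.   87.] [[-2.1 -0.4]] [[-1.7  1.2]]
handle [ 579. -310.  304.] [[-0.3 -0.1]] [[-0.2  0.1]]
switch [448. 413.  65.] [[-1.2 -0.2]] [[-0.9  0.2]]
tin [641. -95.  20.] [[-0.4 -0.1]] [[-0.3  0.2]]
green [619. 149.   9.] [[-0.7 -0.1]] [[-0.5  0.2]]
cam in tool [  79.     0.2 -169.7] [[-0.001, -0.952, -0.307], [1.0, -0.001, -0.0], [0.0, -0.307, 0.952]]
[[0.907, 0.422, 0.0], [0.422, -0.907, 0.0], [0.0, 0.0, -1.0]]
```

View pics/close.png

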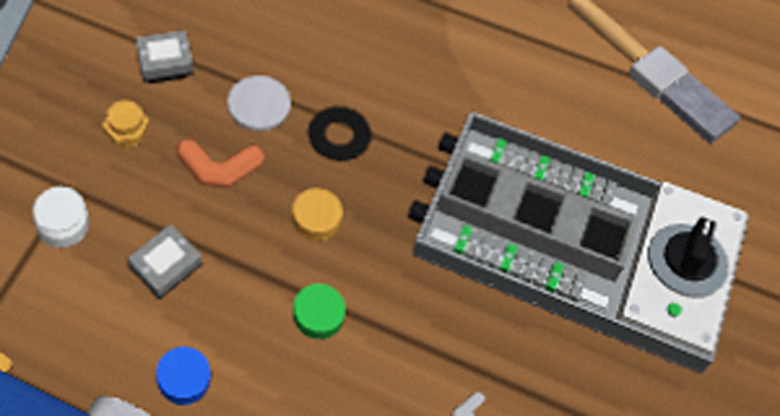

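The crop confirms it: the brass pad is at (318,213) in the crop, with green (320,310) and blue (183,375) as the decoys. The sockets are dark squares, and the switch grip at (700,240) is off.

Call:
arm_command(increments=[[[0,0,-30],[0,0,0],1],[[0,0,-30],[0,0,0],1],[[0,0,-30],[0,0,0],1],[[0,0,-30],[0,0,0],1],[[0,0,-30],[0,0,0],1],[[0,0,-30],[0,0,0],1],[[0,0,-30],[0,0,0],1],[[0,0,0],[0,0,8.3],1],[[0,0,0],[0,0,8.3],1],[[0,0,0],[0,0,8.3],1],[[14,-29,0],[0,0,0],1],[[14,-29,0],[0,0,0],1],[[14,-29,0],[0,0,0],1],[[14,-29,0],[0,0,0],1],[[14,-29,0],[0,0,0],1],[[14,-29,0],[0,0,0],1],[[14,-29,0],[0,0,0],1],[[14,-29,0],[0,0,0],1],[[14,-29,0],[0,0,0],1],[[0,0,0],[0,0,0],1]])

```text
time_s: 3.6
position: [403.1, -322.7, 415.1]
tool_rot: [-3.141, -0.015, -0.003]
force: [0.6, 0.3, 0.3]
finger_gap: 85.5
gripper_force: 0.0
```

Run:
```python
from h import *
s=optics.snapshot("wrist");save(s,"w1.png")
for q in("flange","bar","stand"):print(q,[(round(d["confidence"],2),np.round(d["rect"]).tolist()) for d in trace(q,"wrist")][:4])
print(np.round(s["xyz"]),proj(s,[450,-328,85]),proj(s,[579,-310,304]))
```

```text
flange [(0.76, [228.0, 0.0, 332.0, 185.0])]
bar [(0.64, [255.0, 0.0, 284.0, 53.0])]
stand [(0.75, [230.0, 0.0, 332.0, 182.0])]
[ 482. -322.  585.] [[284.99476726 129.76172263]] [[266.74047092 -24.77641044]]
```

View pics/w1.png

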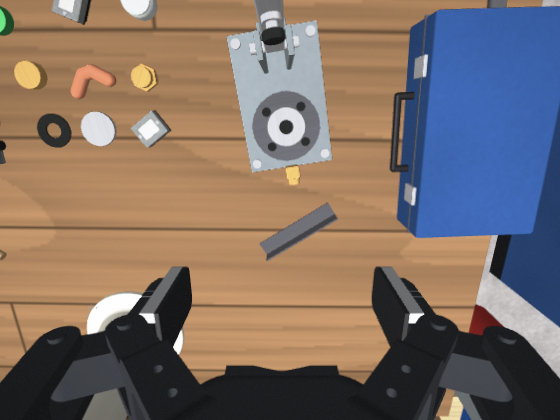

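Wrist view from 415 mm: flange centre at (287,127), stand plate corners (228,37), (315,22), (332,160) and (255,172). The bar is upright at (270,20) and a brass bystander piece sits at (293,176).

```bash
cat >> h.py <<'E'
def blob(s,seed,fn,rad):
    "mask of fn(hsv) component under/near seed; returns contour hull pts"
    hsv=cv2.cvtColor(s["img"],cv2.COLOR_RGB2HSV).astype(int)
    m=fn(hsv[...,0],hsv[...,1],hsv[...,2]).astype(np.uint8)
    yy,xx=np.mgrid[:420,:560]; m[(xx-seed[0])**2+(yy-seed[1])**2>rad**2]=0
    n,l,st,ce=cv2.connectedComponentsWithStats(m)
    i=1+np.argmax(st[1:,4]) 
    c=max(cv2.findContours((l==i).astype(np.uint8),0,1)[0],key=len)
    return cv2.convexHull(c).reshape(-1,2).astype(float)
def circ(s,pts,z):
    "contour px -> plane z -> circle centre, diameters"
    P=onz(s,pts,z)[:,:2].astype(np.float32)
    e=cv2.fitEllipse(P); return np.r_[e[0],e[1]]
E
python3 - <<'E'
from h import *
s=optics.snapshot("wrist")
print("hsv face",cv2.cvtColor(s["img"],cv2.COLOR_RGB2HSV)[127,[262,276,278,290,296,300]].tolist(), cv2.cvtColor(s["img"],cv2.COLOR_RGB2HSV)[[150,30,129,75],[318,235,98,30]].tolist())
f=blob(s,(287,127),lambda h,S,v:v>180,30);print(len(f),circ(s,f,85))
P=onz(s,[(228,37),(315,22),(332,160),(255,172)],10);print(np.round(P))
d=np.diff(np.r_[P,P[:1]],axis=0)[:,:2];print(np.round(np.linalg.norm(d,axis=1)),np.degrees(np.arctan2(d[:,1],d[:,0])))
for n,sd,z,fn in(("blank",(98,129),8,lambda h,S,v:(S<40)&(v>120)),("gasket",(54,131),5,lambda h,S,v:v<60),("thrust",(30,75),18,lambda h,S,v:(S>150)&(v>150)&(h>12))):
    print(n,circ(s,blob(s,sd,fn,24),z))
E
```

```text
hsv face [[120, 13, 135], [105, 11, 48], [90, 5, 47], [110, 7, 232], [115, 7, 231], [120, 14, 146]] [[120, 7, 231], [15, 68, 162], [115, 7, 228], [20, 130, 239]]
26 [ 454.76678467 -329.24710083   57.43089676   57.73345947]
[[ 589. -242.   10.]
 [ 611. -384.   10.]
 [ 387. -422.   10.]
 [ 365. -281.   10.]]
[143. 227. 143. 228.] [ -81.29600182 -170.37684374   98.88553941    9.73470488]
blank [444.83047485   7.44437695  60.34591293  60.62633896]
gasket [441.30471802  89.37177277  58.06700897  60.38954163]Traceback (most recent call last):
  File "<stdin>", line 8, in <module>
  File "h.py", line 36, in blob
    i=1+np.argmax(st[1:,4])
        ~~~~~~~~~^^^^^^^^^^
    return _wrapfunc(a, 'argmax', axis=axis, out=out, **kwds)
    return bound(*args, **kwds)
ValueError: attempt to get argmax of an empty sequence
```

Call:
arm_command(increments=[[[10,-30,20],[0,0,0],1],[[10,-30,20],[0,0,0],1],[[10,-30,20],[0,0,0],1],[[10,-30,20],[0,0,0],1],[[10,-30,20],[0,0,0],1],[[0,-30,20],[0,0,0],1],[[0,-30,20],[0,0,0],1],[[0,-30,20],[0,0,0],1],[[0,-30,20],[0,0,0],1],[[0,-30,20],[0,0,0],1],[[0,-30,10],[0,0,0],1],[[0,-30,10],[0,0,0],1],[[0,-20,0],[0,0,0],1],[[0,0,0],[0,0,0],1]])

```text
time_s: 5.25
position: [449.6, 54.3, 193.9]
tool_rot: [-3.14, -0.007, 0.001]
force: [-0.3, -0.5, 0.5]
finger_gap: 85.4
gripper_force: 0.0
```

Run:
```python
from h import *
o=manip.get_obs();print(np.round(o["joints"],2),np.round(o["position"],1))
s=optics.snapshot("wrist");save(s,"w2.png")
for q in("gasket","blank","thrust","relay0"):
    for d in trace(q,"wrist")[:4]: print(q,round(d["confidence"],2),np.round(d["rect"]).tolist(),np.round(onz(s,[mc(d["mask"])],{"gasket":5,"blank":8,"thrust":18,"relay0":32}[q]),1))
```

```text
[ 0.58  0.2  -0.83  2.03  0.18  0.99 -1.91] [449.6  54.3 193.9]
gasket 0.56 [225.0, 161.0, 275.0, 212.0] [[442.9  91.3   5. ]]
blank 0.48 [208.0, 81.0, 253.0, 124.0] [[534.6 109.3   8. ]]
thrust 0.79 [207.0, 82.0, 254.0, 123.0] [[534.5 108.1  18. ]]
thrust 0.58 [163.0, 0.0, 212.0, 38.0] [[613.1 145.9  18. ]]
relay0 0.89 [297.0, 0.0, 347.0, 21.0] [[617.5  14.2  32. ]]
```

Call:
arm_command(increments=[[[0,0,0],[0,0,-8.2],1],[[0,0,0],[0,0,-8.2],1],[[0,0,0],[0,0,-8.2],1],[[0,0,0],[0,0,-8.2],1],[[0,0,0],[0,0,-8.2],1],[[0,0,0],[0,0,-8.2],1],[[0,0,0],[0,0,-8.2],1],[[0,0,0],[0,0,-8.2],1],[[0,0,0],[0,0,-8.2],1],[[0,0,0],[0,0,-8.2],1],[[0,0,0],[0,0,-8.2],1],[[0,0,0],[0,0,0],1],[[0,0,0],[0,0,0],1]])

```text
time_s: 6.8
position: [449.8, 51.0, 194.1]
tool_rot: [-2.222, -2.22, 0.0]
force: [-0.9, 0.0, -1.0]
finger_gap: 85.4
gripper_force: 0.0
```

Run:
```python
from h import *
o=manip.get_obs();print(np.round(o["joints"],2),np.round(o["position"],1),o["tool_rot"])
s=optics.snapshot("wrist");save(s,"w3.png")
for q in("gasket","blank","thrust","relay0"):
    for d in trace(q,"wrist")[:4]:
        c=max(cv2.findContours(d["mask"].astype(np.uint8),0,1)[0],key=len).reshape(-1,2).astype(float)
        print(q,round(d["confidence"],2),np.round(d["rect"]).tolist(),np.round(circ(s,c,{"gasket":5,"blank":8,"thrust":18,"relay0":32}[q]),1))
```

```text
[ 0.81  0.29 -1.12  2.02  0.3   1.02 -0.46] [449.8  51.  194.1] [-2.22248152e+00 -2.22036460e+00  8.90734672e-05]
gasket 0.56 [248.0, 116.0, 302.0, 172.0] [441.5  91.6  58.4  59.2]
blank 0.65 [251.0, 192.0, 304.0, 237.0] [444.9   9.4  59.7  60.2]
blank 0.28 [251.0, 270.0, 305.0, 319.0] [ 446.  -103.7   56.7   69.7]
thrust 0.96 [334.0, 109.0, 379.0, 148.0] [533.1 109.3  43.   46.7]
thrust 0.81 [493.0, 144.0, 546.0, 185.0] [715.2  70.9  44.9  55.5]
thrust 0.7 [420.0, 68.0, 464.0, 112.0] [615.9 147.3  45.   50.7]
thrust 0.4 [411.0, 273.0, 453.0, 316.0] [646.1 -93.6  38.   76.7]
relay0 0.96 [254.0, 270.0, 304.0, 318.0] [446.2 -87.8  52.6  65.3]
relay0 0.7 [416.0, 188.0, 477.0, 240.0] [634.9  13.4  46.3  70.4]
```

View pics/w3.png

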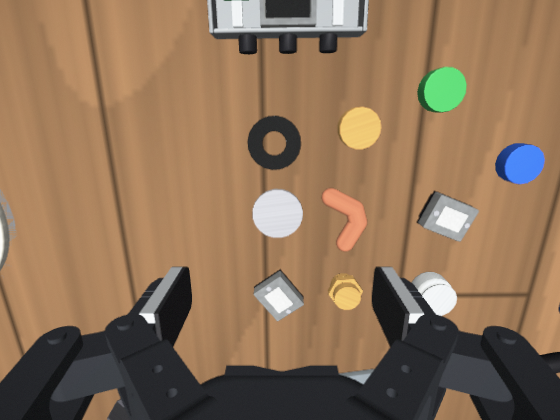

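Yaw-90 wrist view, image right = +x and up = +y: gasket (274,142), disc (277,214), brass pad (360,128), relays (279,297) and (449,216).

Call:
arm_command(increments=[[[20,-4,20],[0,0,0],0.85],[[20,-4,25],[0,0,0],0.85],[[0,0,30],[0,0,0],0.85],[[0,0,30],[0,0,0],0.85],[[0,0,30],[0,0,0],0.85],[[0,0,20],[0,0,0],0.85],[[0,0,10],[0,0,0],0.85],[[0,0,10],[0,0,0],0.85],[[0,0,5],[0,0,0],0.85],[[0,0,0],[0,0,0],0.85]])

```text
time_s: 8.05
position: [441.6, 92.0, 14.1]
tool_rot: [2.216, 2.226, 0.0]
force: [-0.9, -0.2, 0.4]
finger_gap: 72.2
gripper_force: 0.0
```

Run:
```python
from h import *
o=manip.get_obs();print(np.round(o["position"],1),o["force"],o["finger_gap"])
s=optics.snapshot("wrist");save(s,"w4.png")
```

```text
[441.6  92.   14.1] [-0.91520362 -0.19398925  0.37169695] 72.16673897950432
```

View pics/w4.png

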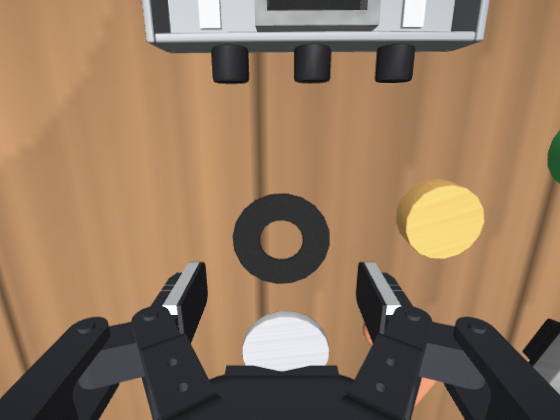

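Gasket centred at (281,238), with the fingertips at about (205,265) and (358,265) around it, still above it.

Run:
```python
from h import *
s=optics.snapshot("wrist")
for z in(14,19,24,30): print(z,np.round(proj(s,[[441.6-36,81,z],[441.6-36,103,z],[441.6+36,81,z],[441.6+36,103,z]])).tolist())
f=blob(s,(281,238),lambda h,S,v:v<60,55);print(circ(s,f,5))
```

```text
14 [[220.0, 263.0], [218.0, 229.0], [340.0, 264.0], [342.0, 230.0]]
19 [[219.0, 267.0], [217.0, 233.0], [341.0, 268.0], [344.0, 233.0]]
24 [[217.0, 272.0], [215.0, 236.0], [343.0, 272.0], [346.0, 237.0]]
30 [[215.0, 277.0], [213.0, 240.0], [345.0, 277.0], [348.0, 241.0]]
[441.53924561  92.49226379  58.79249954  59.52161789]
```

Call:
arm_command(increments=[[[0,0,4],[0,0,0],0.85],[[0,0,3],[0,0,0],0.85],[[0,0,2],[0,0,0],0.85],[[0,0,0],[0,0,0],0.85],[[0,0,0],[0,0,0],0.85]])

```text
time_s: 8.65
position: [441.4, 92.0, 5.1]
tool_rot: [-2.216, -2.227, 0.0]
force: [-0.7, 0.2, 0.2]
finger_gap: 72.8
gripper_force: 0.0
```

Run:
```python
from h import *
o=manip.get_obs();print(np.round(o["position"],1),o["force"],o["finger_gap"])
s=optics.snapshot("wrist");save(s,"w5.png",(140,180,420,390),2.8)
```

```text
[441.4  92.    5.1] [-0.68596153  0.18862627  0.20006236] 72.81432870000938
```

View pics/w5.png

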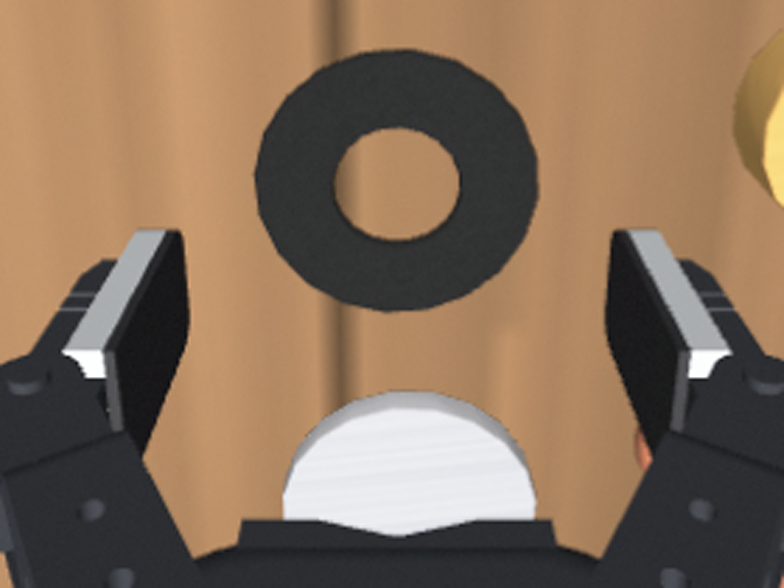

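Call:
arm_command(increments=[[[0,0,2],[0,0,0],0.85],[[0,0,0],[0,0,0],0.6],[[0,0,0],[0,0,0],0.5],[[0,0,0],[0,0,0],0.5],[[0,0,0],[0,0,0],0.5],[[0,0,0],[0,0,0],0.5]])

```text
time_s: 9.3
position: [441.5, 91.9, 3.1]
tool_rot: [2.216, 2.227, 0.0]
force: [0.3, -0.2, 0.2]
finger_gap: 42.8
gripper_force: 0.0
```

Run:
```python
from h import *
o=manip.get_obs();print(np.round(o["position"],1),o["force"],o["finger_gap"],o["gripper_force"])
s=optics.snapshot("wrist");save(s,"w6.png",(140,180,420,390),2.8)
```

```text
[441.5  91.9   3.1] [ 0.33913183 -0.16178491  0.20381882] 42.82464807403275 0.0
```

View pics/w6.png

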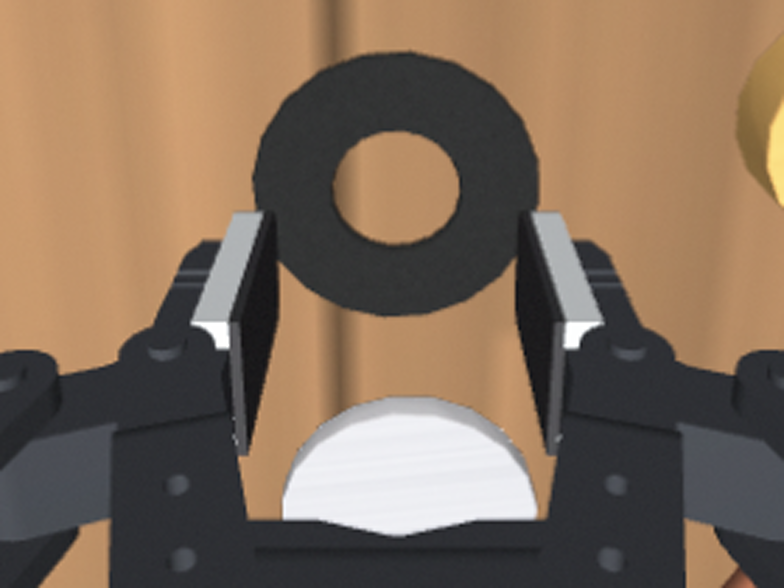

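The pads closed to 43 mm without touching the gasket, with pad tips at (205,258) and (325,258). So they are still above it.

Call:
arm_command(increments=[[[0,0,0],[0,0,0],0.82],[[0,0,0],[0,0,0],0.82],[[0,0,0],[0,0,0],0.82],[[0,0,2],[0,0,0],0.82],[[0,0,2],[0,0,0],0.82],[[0,0,1],[0,0,0],0.82],[[0,0,1],[0,0,0],0.82],[[0,0,0],[0,0,0],0.82]])

```text
time_s: 10.15
position: [441.3, 91.9, -3.1]
tool_rot: [-2.216, -2.227, 0.0]
force: [-0.0, -0.0, -0.2]
finger_gap: 70.1
gripper_force: 0.0
```

Call:
arm_command(increments=[[[0,0,1.5],[0,0,0],0.82],[[0,0,1.5],[0,0,0],0.82],[[0,0,1],[0,0,0],0.8],[[0,0,0],[0,0,0],0.79],[[0,0,0],[0,0,0],0.78]])

```text
time_s: 10.65
position: [441.4, 92.0, -6.9]
tool_rot: [-2.216, -2.227, 0.0]
force: [-1.0, -0.6, 0.5]
finger_gap: 66.7
gripper_force: 0.0
```

Call:
arm_command(increments=[[[0,0,1.5],[0,0,0],0.79],[[0,0,1.5],[0,0,0],0.79],[[0,0,1],[0,0,0],0.79],[[0,0,0],[0,0,0],0.79]])

```text
time_s: 11.05
position: [441.3, 91.9, -11.0]
tool_rot: [-2.216, -2.227, 0.0]
force: [0.3, 0.5, -0.5]
finger_gap: 67.5
gripper_force: 0.0
```

Run:
```python
from h import *
o=manip.get_obs();print(np.round(o["position"],1),o["force"],o["finger_gap"])
s=optics.snapshot("wrist");save(s,"w7.png",(140,180,420,390),2.8)
```

```text
[441.3  91.9 -11. ] [ 0.33706993  0.51104008 -0.48090697] 67.52036650739625
```

View pics/w7.png

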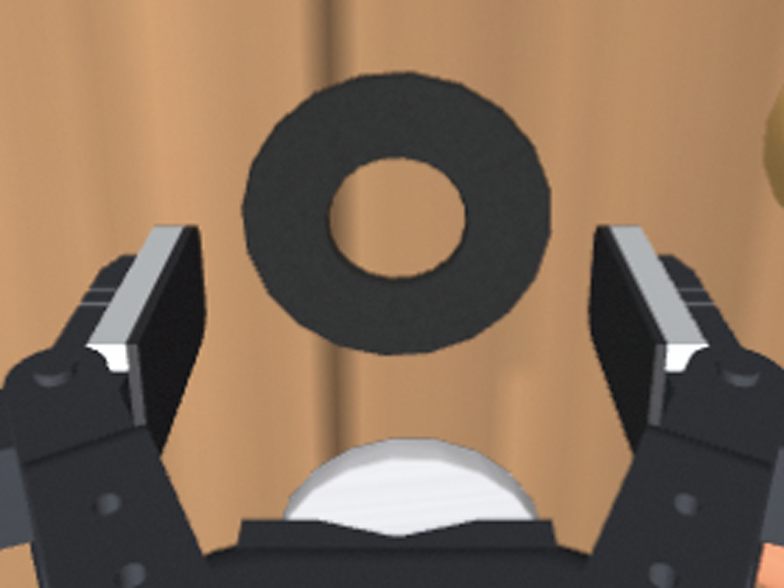

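Still clear: gasket centre (281,256), pad tips spanning rows 261–296. By pad width the tips sit about 35 mm behind the reported TCP, so I must go about 20 mm lower and feel for contact.

Call:
arm_command(increments=[[[0,0,4],[0,0,0],0.79],[[0,0,4],[0,0,0],0.79],[[0,0,3],[0,0,0],0.79],[[0,0,2],[0,0,0],0.79],[[0,0,2],[0,0,0],0.79],[[0,0,0],[0,0,0],0.79],[[0,0,0],[0,0,0],0.79]])

```text
time_s: 11.8
position: [441.4, 92.0, -25.9]
tool_rot: [-2.216, -2.227, 0.0]
force: [-0.4, -0.7, 0.1]
finger_gap: 67.2
gripper_force: 0.0
```

Run:
```python
from h import *
o=manip.get_obs();print(np.round(o["position"],1),o["force"],o["finger_gap"])
s=optics.snapshot("wrist");save(s,"w8.png",(140,180,420,390),2.8)
```

```text
[441.4  92.  -25.9] [-0.38084829 -0.71546209  0.07980287] 67.23108528681277
```

View pics/w8.png

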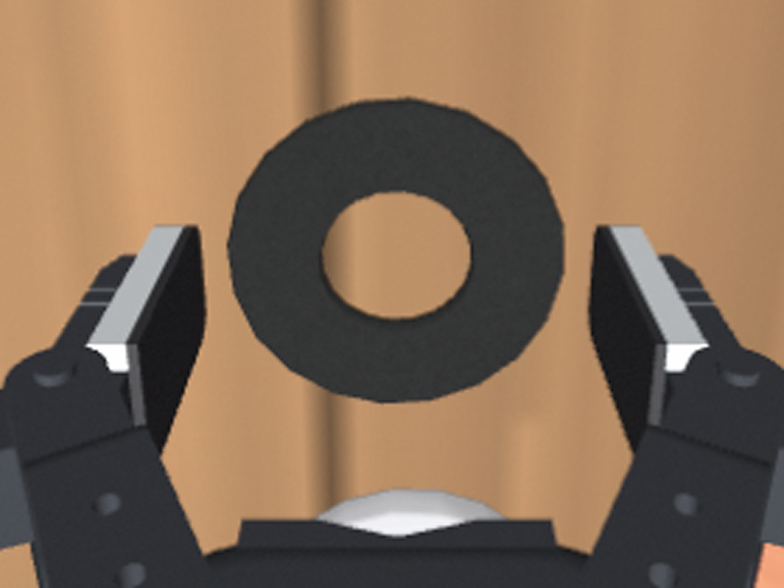

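Gasket (281,269) now lies between the pads at rows 261–296, with about 10 mm still to go by the size ratio.

Call:
arm_command(increments=[[[0,0,3],[0,0,0],0.78],[[0,0,2],[0,0,0],0.78],[[0,0,1],[0,0,0],0.78],[[0,0,1],[0,0,0],0.78],[[0,0,1],[0,0,0],0.78],[[0,0,0],[0,0,0],0.78]])

```text
time_s: 12.45
position: [441.4, 92.0, -33.9]
tool_rot: [2.216, 2.227, -0.0]
force: [-0.4, -0.5, 0.5]
finger_gap: 66.5
gripper_force: 0.5
```

Call:
arm_command(increments=[[[0,0,1],[0,0,0],0.78],[[0,0,1],[0,0,0],0.78],[[0,0,0],[0,0,0],0.78]])

```text
time_s: 12.75
position: [441.6, 91.8, -34.0]
tool_rot: [2.214, 2.225, -0.002]
force: [-7.0, -2.2, 31.8]
finger_gap: 66.5
gripper_force: 15.9
```

Contact with the bench at -34 mm with a gap of 66 mm. I lift 3.5 mm, because the pads swing forward as they close, and grip.

Call:
arm_command(increments=[[[0,0,-3],[0,0,0],0.78],[[0,0,-1],[0,0,0],0.78],[[0,0,0],[0,0,0],0.6],[[0,0,0],[0,0,0],0.6],[[0,0,0],[0,0,0],0.6],[[0,0,0],[0,0,0],0.6]])

```text
time_s: 13.35
position: [441.8, 91.9, -31.1]
tool_rot: [2.216, 2.225, -0.0]
force: [-2.9, -0.7, 17.7]
finger_gap: 57.5
gripper_force: 60.0
```

Call:
arm_command(increments=[[[0,0,-5],[0,0,0],0.6],[[0,0,-15],[0,0,0],0.6],[[0,0,-30],[0,0,0],0.6],[[0,0,-30],[0,0,0],0.6],[[0,0,-30],[0,0,0],0.6],[[0,0,-30],[0,0,0],0.6],[[0,0,-20],[0,0,0],0.6],[[-30,0,0],[0,0,0],0.6],[[-30,0,0],[0,0,0],0.6],[[-30,0,0],[0,0,0],0.6],[[-30,0,0],[0,0,0],0.6],[[-30,0,0],[0,0,0],0.6],[[-30,0,0],[0,0,0],0.6],[[-30,0,0],[0,0,0],0.6],[[0,0,0],[0,0,0],0.6],[[0,0,0],[0,0,0],0.6]])

```text
time_s: 14.95
position: [442.1, -118.5, 127.8]
tool_rot: [-2.218, -2.224, -0.0]
force: [0.3, 1.0, -0.4]
finger_gap: 56.7
gripper_force: 63.9
```

Run:
```python
from h import *
o=manip.get_obs();print(np.round(o["joints"],2),np.round(o["position"],1),o["force"],o["finger_gap"],o["tool_rot"])
s=optics.snapshot("wrist");save(s,"w9.png")
h=blob(s,(280,275),lambda h,S,v:v<70,60);print(h.min(0),h.max(0))
for d in trace("gasket","wrist")[:3]: print(d["confidence"],d["rect"])
```

```text
[ 1.06  0.4  -1.01  2.07  0.44  0.9  -0.19] [ 442.1 -118.5  127.8] [ 0.31390197  1.02390685 -0.35283079] 56.74635607691103 [-2.21799063e+00 -2.22354890e+00 -4.90616246e-04]
[220. 219.] [340. 329.]
0.85 [223.0, 219.9, 342.8, 334.0]
```

View pics/w9.png

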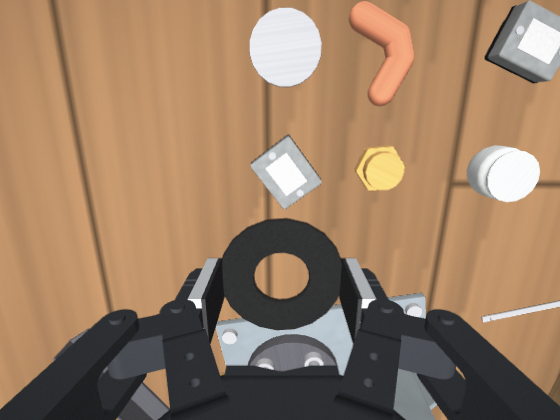

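The gasket is held squarely at (282,275) between the pads. The stand shows below at (290,355).

Call:
arm_command(increments=[[[0,0,-20],[0,0,0],0.6],[[-30,0,-20],[0,0,0],0.6],[[-30,0,0],[0,0,0],0.6],[[-30,0,0],[0,0,0],0.6],[[-30,0,0],[0,0,0],0.6],[[-30,0,0],[0,0,0],0.6],[[-30,0,0],[0,0,0],0.6],[[-30,0,0],[0,0,0],0.6],[[-30,0,0],[0,0,0],0.6],[[-30,0,0],[0,0,0],0.6],[[-30,0,0],[0,0,0],0.6],[[-30,0,0],[0,0,0],0.6],[[0,0,0],[0,0,0],0.6],[[0,0,0],[0,0,0],0.6]])

```text
time_s: 16.45
position: [444.7, -446.9, 167.7]
tool_rot: [-2.215, -2.227, -0.002]
force: [0.8, 0.3, -0.1]
finger_gap: 56.6
gripper_force: 63.9
```

```bash
cat >> h.py <<'E'
def held(s,o,top):
    "hole/edge of held gasket"
E
python3 - <<'E'
from h import *
o=manip.get_obs();p=o["position"];print(np.round(o["joints"],2),np.round(p,1),o["tool_rot"],o["finger_gap"])
s=optics.snapshot("wrist");save(s,"w10.png")
K,d,Rm,c=cam(s);print("cam",np.round(c-p,1))
# held gasket hole (bright inside dark)
hs=blob(s,(282,275),lambda h,S,v:v>75,40); g=circ(s,hs,p[2]+36.5); print("hole",g,"rel",g[:2]-p[:2])
g2=blob(s,(282,275),lambda h,S,v:v<70,61); g2=circ(s,g2,p[2]+36.5);print("outer",g2[:2]-p[:2],g2[2:])
q=proj(s,[454.8,-329.2,85])[0];print(q)
f=blob(s,q,lambda h,S,v:(v>180)&(S<40),45);print("flange",circ(s,f,85))
E
```

```text
[ 1.36  0.63 -0.89  1.63  0.53  1.14  0.35] [ 444.7 -446.9  167.7] [-2.21474036e+00 -2.22688526e+00 -1.98586424e-03] 56.61114636036542
cam [  0.2  78.2 169.8]
hole [ 445.09811401 -445.89163208   22.94199181   26.79299355] rel [0.44442769 1.02563251]
outer [0.56124898 1.13912738] [58.74775696 59.65596008]
[295.6128677  51.8631592]
flange [ 455.18344116 -329.13140869   57.94706726   58.03641891]
```

View pics/w10.png

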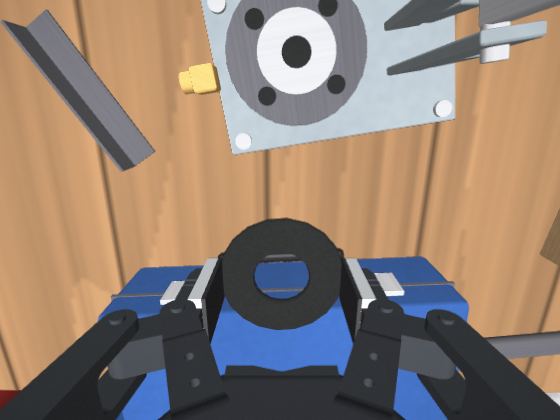

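View: flange face centre at (296,52) and held gasket at (282,275), agreeing within 1 mm with the first measurement. I move over and lower.

Call:
arm_command(increments=[[[30,2.5,0],[0,0,0],0.6],[[30,2.5,0],[0,0,0],0.6],[[30,2.5,0],[0,0,0],0.6],[[27,2.5,0],[0,0,0],0.6],[[0,0,30],[0,0,0],0.6],[[0,0,30],[0,0,0],0.6],[[0,0,25],[0,0,0],0.6],[[0,0,15],[0,0,0],0.6],[[0,0,7],[0,0,0],0.6],[[0,0,0],[0,0,0],0.6],[[0,0,0],[0,0,0],0.6]])

```text
time_s: 17.6
position: [454.4, -331.0, 62.1]
tool_rot: [2.215, 2.226, 0.001]
force: [0.5, 0.5, -0.1]
finger_gap: 56.8
gripper_force: 63.9
```

Call:
arm_command(increments=[[[0.8,0.3,3],[0,0,0],0.6],[[0,0,2],[0,0,0],0.6],[[0,0,2],[0,0,0],0.6],[[0,0,0],[0,0,0],0.6],[[0,0,0],[0,0,0],0.6]])

```text
time_s: 18.1
position: [453.8, -330.3, 54.2]
tool_rot: [2.216, 2.226, 0.0]
force: [-0.5, -0.3, 0.8]
finger_gap: 56.9
gripper_force: 64.0
```

Call:
arm_command(increments=[[[0,0,0],[0,0,0],0.7],[[0,0,0],[0,0,0],0.75],[[0,0,0],[0,0,0],0.8],[[0,0,0],[0,0,0],0.8],[[0,0,-15],[0,0,0],0.8],[[0,0,-25],[0,0,0],0.8],[[0,0,-30],[0,0,0],0.8],[[0,0,-30],[0,0,0],0.8],[[0,0,0],[0,0,0],0.8],[[0,0,0],[0,0,0],0.8]])

```text
time_s: 19.1
position: [454.2, -330.7, 155.5]
tool_rot: [2.215, 2.225, -0.001]
force: [0.8, 0.1, -1.2]
finger_gap: 68.2
gripper_force: 0.0
```

Run:
```python
from h import *
o=manip.get_obs();p=o["position"];print(np.round(p,1),o["force"])
s=optics.snapshot("wrist");q=proj(s,[455,-329,90])[0];print(q)
g=blob(s,q,lambda h,S,v:v<65,75);print("gasket",circ(s,g,90)); b=trace("gasket","wrist");print([(d["confidence"],np.round(d["rect"])) for d in b][:2])
save(s,"w11.png")
```

```text
[ 454.2 -330.7  155.5] [ 0.81302588  0.0661674  -1.17700299]
[281.86557139 209.99250445]
gasket [ 448.13052368 -332.08102417   65.62076569   89.44432068]
[(0.74, array([246., 177., 320., 246.]))]
```

Call:
arm_command(increments=[[[30,-1,0],[0,0,0],0.77],[[30,-1,0],[0,0,0],0.77],[[30,-1,0],[0,0,0],0.77],[[30,-1,0],[0,0,0],0.77],[[30,-1,0],[0,0,0],0.77],[[30,-1,0],[0,0,0],0.77],[[30,-1,0],[0,0,0],0.77],[[30,-1,0],[0,0,0],0.77],[[30,-1,0],[0,0,0],0.77],[[30,0,0],[0,0,0],0.77],[[30,0,0],[0,0,0],0.77],[[9,0,10],[0,0,0],0.77],[[0,0,30],[0,0,0],0.77],[[0,0,30],[0,0,0],0.77],[[0,0,30],[0,0,0],0.77],[[0,0,20],[0,0,0],0.77],[[0,0,0],[0,0,0],0.77],[[0,0,0],[0,0,0],0.77]])

```text
time_s: 21.0
position: [442.4, 9.3, 33.8]
tool_rot: [-2.214, -2.226, 0.001]
force: [0.7, 0.3, 0.3]
finger_gap: 65.8
gripper_force: 0.0
```

```bash
cat >> h.py <<'E'
def disc(s,q,sd,z,tol=60):
    for d in trace(q,"wrist"):
        c=max(cv2.findContours(d["mask"].astype(np.uint8),0,1)[0],key=len).reshape(-1,2).astype(float)
        if len(c)>5 and np.linalg.norm(c.mean(0)-sd)<tol: print(q,round(d["confidence"],2),np.round(d["rect"]),np.round(circ(s,c,z),1))
E
python3 - <<'E'
from h import *
o=manip.get_obs();p=o["position"];print(np.round(p,1),o["finger_gap"])
s=optics.snapshot("wrist");q=proj(s,[445,9,8])[0];print(q)
disc(s,"blank",q,8)
print(circ(s,blob(s,q,lambda h,S,v:(S<50)&(v>150),65),8))
save(s,"w12.png")
E
```

```text
[442.4   9.3  33.8] 65.82192264379704
[284.81224462 231.42533311]
blank 0.62 [241. 187. 331. 274.] [445.1   9.6  59.2  60.8]
[444.94073486   9.06311989  59.9251976   61.7188797 ]
```

Call:
arm_command(increments=[[[0,2.6,20],[0,0,0],0.77],[[0,0,20],[0,0,0],0.77],[[0,0,14],[0,0,0],0.77],[[0,0,6],[0,0,0],0.77],[[0,0,4],[0,0,0],0.77],[[0,0,0],[0,0,0],0.77],[[0,0,0],[0,0,0],0.6],[[0,0,0],[0,0,0],0.6],[[0,0,0],[0,0,0],0.6],[[0,0,0],[0,0,0],0.6]])

```text
time_s: 22.1
position: [446.2, 8.7, -28.5]
tool_rot: [2.215, 2.226, 0.0]
force: [-3.0, -1.2, 11.4]
finger_gap: 57.5
gripper_force: 61.3
```

Call:
arm_command(increments=[[[0,0,-5],[0,0,0],0.6],[[0,0,-15],[0,0,0],0.6],[[0,0,-30],[0,0,0],0.6],[[0,0,-30],[0,0,0],0.6],[[0,0,-30],[0,0,0],0.6],[[0,0,-30],[0,0,0],0.6],[[0,0,-30],[0,0,0],0.6],[[0,0,-28],[0,0,0],0.6],[[-30,0,0],[0,0,0],0.6],[[-30,0,0],[0,0,0],0.6],[[-30,0,0],[0,0,0],0.6],[[-30,0,0],[0,0,0],0.6],[[-30,0,0],[0,0,0],0.6],[[-30,0,0],[0,0,0],0.6],[[-30,0,0],[0,0,0],0.6],[[-30,0,0],[0,0,0],0.6],[[0,0,0],[0,0,0],0.6],[[0,0,0],[0,0,0],0.6]])

```text
time_s: 23.9
position: [446.5, -231.6, 168.3]
tool_rot: [-2.218, -2.224, -0.001]
force: [0.9, 1.0, -1.1]
finger_gap: 57.5
gripper_force: 64.5
```

Run:
```python
from h import *
o=manip.get_obs();p=o["position"];print(np.round(p,1),o["finger_gap"],o["force"])
s=optics.snapshot("wrist");q=(282,275)
for t in(36,40): disc(s,"blank",q,p[2]+t)
save(s,"w13.png",(180,180,400,360),3)
```

```text
[ 446.5 -231.6  168.3] 57.50375909142135 [ 0.9440492   1.03981105 -1.14453286]
blank 0.69 [219. 216. 343. 332.] [ 447.  -230.6   58.7   62.2]
blank 0.69 [219. 216. 343. 332.] [ 447.  -228.3   56.9   60.3]
```

View pics/w13.png

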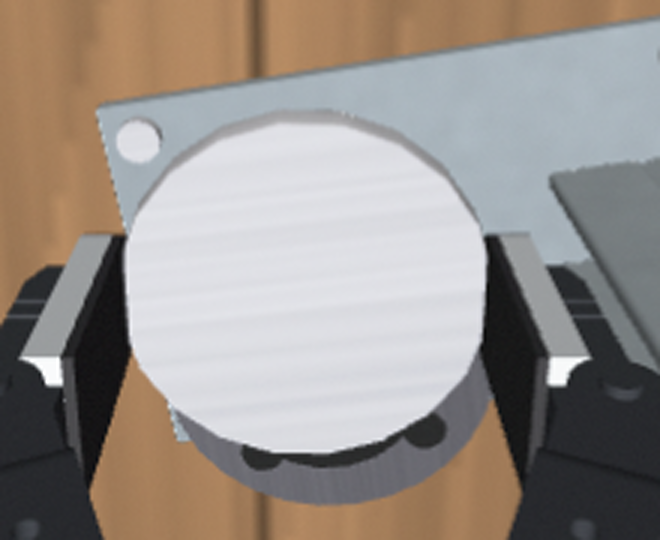

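The disc is held flat, top-face centre near (282,277) in the full image.

Call:
arm_command(increments=[[[-30,2,0],[0,0,0],0.6],[[-30,2,0],[0,0,0],0.6],[[-30,2,0],[0,0,0],0.6],[[-8,2,0],[0,0,0],0.6],[[0,0,30],[0,0,0],0.6],[[0,0,30],[0,0,0],0.6],[[0,0,25],[0,0,0],0.6],[[0,0,10],[0,0,0],0.6],[[0,0,5],[0,0,0],0.6],[[0,0,0],[0,0,0],0.6],[[0,0,0],[0,0,0],0.6]])

```text
time_s: 25.15
position: [456.4, -329.3, 69.3]
tool_rot: [2.214, 2.226, 0.001]
force: [0.0, 0.0, -0.7]
finger_gap: 56.9
gripper_force: 64.5
```

Call:
arm_command(increments=[[[-0.8,-1.5,3],[0,0,0],0.6],[[0,0,2],[0,0,0],0.6],[[0,0,1],[0,0,0],0.6],[[0,0,1],[0,0,0],0.6],[[0,0,0],[0,0,0],0.6],[[0,0,0],[0,0,0],0.6]])

```text
time_s: 25.75
position: [453.7, -330.3, 61.7]
tool_rot: [2.216, 2.226, -0.001]
force: [-3.4, 0.7, 5.3]
finger_gap: 57.3
gripper_force: 65.3
```

Call:
arm_command(increments=[[[0,0.8,-0.7],[0,0,0],0.6],[[0,0,0],[0,0,0],0.6],[[0,0,0],[0,0,0],0.7],[[0,0,0],[0,0,0],0.75],[[0,0,0],[0,0,0],0.8],[[0,0,0],[0,0,0],0.8],[[0,0,-15],[0,0,0],0.8],[[0,0,-25],[0,0,0],0.8],[[0,0,-30],[0,0,0],0.8],[[0,0,-30],[0,0,0],0.8],[[0,0,0],[0,0,0],0.8],[[0,0,0],[0,0,0],0.8]])

```text
time_s: 26.95
position: [455.1, -330.5, 163.3]
tool_rot: [2.215, 2.225, -0.001]
force: [0.1, 0.1, -0.4]
finger_gap: 68.4
gripper_force: 0.0
```

Run:
```python
from h import *
o=manip.get_obs();p=o["position"];print(np.round(p,1),o["finger_gap"],o["force"])
s=optics.snapshot("wrist");q=proj(s,[455.2,-329.1,98])[0];print(q)
disc(s,"blank",q,98);print(circ(s,blob(s,q,lambda h,S,v:(S<30)&(v>205),60),98))
save(s,"w14.png",(180,130,400,310),3)
```

```text
[ 455.1 -330.5  163.3] 68.37969602180043 [ 0.09840763  0.13948399 -0.35593154]
[280.92419244 210.44482393]
blank 0.63 [244. 173. 319. 246.] [ 454.8 -328.8   59.4   59.5]
[ 454.68185425 -329.7789917    59.33475494   59.46351624]
```

View pics/w14.png

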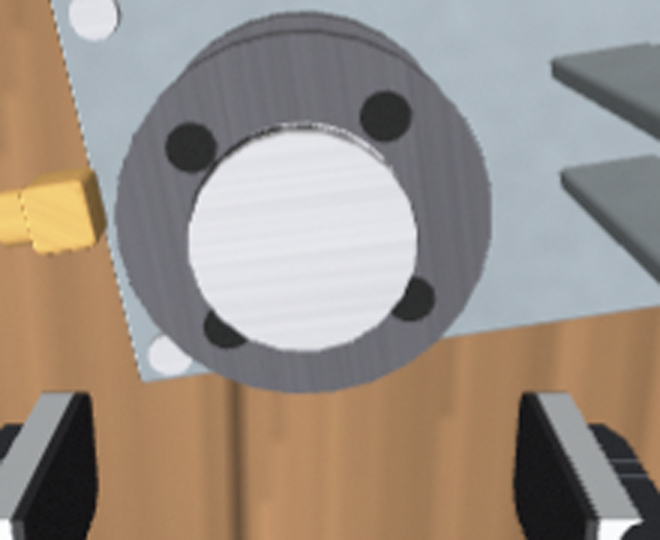

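The disc sits centred: face centre at (281,210) in the full image, where the flange axis projects to (281,210). Next is the brass pad.

Call:
arm_command(increments=[[[30,0,0],[0,0,0],0.75],[[30,0,0],[0,0,0],0.75],[[30,0,0],[0,0,0],0.75],[[30,0,0],[0,0,0],0.75],[[30,0,0],[0,0,0],0.75],[[29,8,0],[0,0,0],0.75],[[29,8,0],[0,0,0],0.75],[[29,8,0],[0,0,0],0.75],[[29,8,0],[0,0,0],0.75],[[29,8,0],[0,0,0],0.75],[[29,8,0],[0,0,0],0.75],[[29,8,0],[0,0,0],0.75],[[29,8,0],[0,0,0],0.75],[[29,7,0],[0,0,0],0.75],[[29,7,0],[0,0,0],0.75],[[0,0,30],[0,0,0],0.75],[[0,0,30],[0,0,0],0.75],[[0,0,30],[0,0,0],0.75],[[0,0,30],[0,0,0],0.75],[[0,0,0],[0,0,0],0.75]])

```text
time_s: 29.05
position: [526.2, 109.2, 37.3]
tool_rot: [-2.212, -2.223, 0.012]
force: [-0.8, 0.2, 0.3]
finger_gap: 64.0
gripper_force: 0.0
```

Run:
```python
from h import *
o=manip.get_obs();p=o["position"];print(np.round(p,1),o["finger_gap"])
s=optics.snapshot("wrist");q=proj(s,[533.5,109,18])[0];print(q)
disc(s,"thrust",q,18);print(s["img"][int(q[1]),int(q[0])],circ(s,blob(s,q,lambda h,S,v:(S>90)&(v>215)&(h>16),60),18))
```

```text
[526.2 109.2  37.3] 63.99032894971188
[292.36474489 235.07424399]
[246 215 127] [534.48565674 109.17168427  43.75595856  44.34880829]
```

Call:
arm_command(increments=[[[-0.8,4,0],[0,0,0],0.75],[[0,3.8,20],[0,0,0],0.75],[[0,0,20],[0,0,0],0.75],[[0,0,12],[0,0,0],0.75],[[0,0,7],[0,0,0],0.75],[[0,0,0],[0,0,0],0.75],[[0,0,0],[0,0,0],0.45],[[0,0,0],[0,0,0],0.4],[[0,0,0],[0,0,0],0.4],[[0,0,0],[0,0,0],0.4],[[0,0,0],[0,0,0],0.4]])

```text
time_s: 30.25
position: [538.4, 109.9, -15.8]
tool_rot: [2.215, 2.226, 0.0]
force: [-3.8, -0.1, 6.4]
finger_gap: 41.7
gripper_force: 59.7
```

Call:
arm_command(increments=[[[0,0,0],[0,0,0],0.7],[[0,0,0],[0,0,0],0.75],[[0,0,-20],[0,0,0],0.75],[[0,0,-20],[0,0,0],0.75],[[0,0,0],[0,0,0],0.75],[[0,0,0],[0,0,0],0.75],[[0,0,0],[0,0,0],0.75],[[0,0,0],[0,0,0],0.75]])

```text
time_s: 31.05
position: [537.7, 109.3, 22.0]
tool_rot: [-2.216, -2.226, 0.002]
force: [0.3, 0.1, -0.4]
finger_gap: 63.8
gripper_force: 0.0
```

Run:
```python
from h import *
o=manip.get_obs();p=o["position"];print(np.round(p,1),o["finger_gap"],np.round(o["joints"],2),o["tool_rot"])
s=optics.snapshot("wrist");q=proj(s,[535.5,109,18])[0];print(q)
disc(s,"thrust",q,18);print(circ(s,blob(s,q,lambda h,S,v:(S>90)&(v>215)&(h>16),60),18))
print(manip.get_obs()["position"])
```

```text
[537.7 109.3  22. ] 63.79108493877624 [ 0.38  0.7  -0.82  1.92  0.7   0.83 -0.82] [-2.21573272e+00 -2.22602058e+00  1.89260773e-03]
[277.03105319 244.9592376 ]
thrust 0.77 [245. 201. 317. 277.] [538.8 111.5  42.7  48.3]
[538.83526611 109.14289093  43.67973328  44.32873535]
[537.83312325 109.53709007  22.14577999]
```

Call:
arm_command(increments=[[[-1,0.5,20],[0,0,0],0.75],[[0,0,15],[0,0,0],0.75],[[0,0,9],[0,0,0],0.75],[[0,0,0],[0,0,0],0.75],[[0,0,0],[0,0,0],0.75],[[0,0,0],[0,0,0],0.45],[[0,0,0],[0,0,0],0.4],[[0,0,0],[0,0,0],0.4],[[0,0,0],[0,0,0],0.4],[[0,0,0],[0,0,0],0.4]])

```text
time_s: 32.15
position: [539.4, 108.9, -20.1]
tool_rot: [2.215, 2.226, 0.001]
force: [-2.0, -0.6, 5.9]
finger_gap: 42.4
gripper_force: 60.2
```

Call:
arm_command(increments=[[[0,0,-10],[0,0,0],0.4],[[0,0,-25],[0,0,0],0.4],[[0,0,-30],[0,0,0],0.4],[[0,0,-30],[0,0,0],0.4],[[0,0,-30],[0,0,0],0.4],[[0,0,-30],[0,0,0],0.4],[[-28,-9,-15],[0,0,0],0.4],[[-28,-9,0],[0,0,0],0.4],[[-28,-9,0],[0,0,0],0.4],[[-28,-9,0],[0,0,0],0.4],[[-28,-9,0],[0,0,0],0.4],[[-28,-9,0],[0,0,0],0.4],[[-28,-9,0],[0,0,0],0.4],[[-28,-9,0],[0,0,0],0.4],[[-28,-9,0],[0,0,0],0.4],[[-28,-3,0],[0,0,0],0.4],[[-28,0,0],[0,0,0],0.4],[[-28,0,0],[0,0,0],0.4],[[0,0,0],[0,0,0],0.4],[[0,0,0],[0,0,0],0.4]])

```text
time_s: 34.15
position: [455.9, -228.2, 148.9]
tool_rot: [-2.218, -2.224, -0.0]
force: [0.1, 1.0, -3.3]
finger_gap: 42.3
gripper_force: 61.6
```

Call:
arm_command(increments=[[[0,0,0],[0,0,0],0.4],[[0,0,0],[0,0,0],0.4]])

```text
time_s: 34.35
position: [456.5, -226.5, 149.0]
tool_rot: [-2.214, -2.229, 0.0]
force: [-0.0, 0.6, -3.6]
finger_gap: 42.4
gripper_force: 61.6
```

Run:
```python
from h import *
o=manip.get_obs();p=o["position"];print(np.round(p,1),o["finger_gap"],o["force"])
s=optics.snapshot("wrist");q=(282,275)
disc(s,"thrust",q,p[2]+38.5)
g=circ(s,blob(s,q,lambda h,S,v:(S>90)&(v>205)&(h>16),60),p[2]+38.5);print(g,g[:2]-p[:2])
```

```text
[ 456.5 -226.5  149. ] 42.402001049339454 [-0.0299241   0.55963591 -3.61663872]
thrust 0.86 [234. 227. 328. 319.] [ 457.  -222.9   42.6   50.1]
[ 456.88946533 -225.73352051   42.97637177   44.14780426] [0.40609504 0.81618471]
```

Call:
arm_command(increments=[[[-30,-1,0],[0,0,0],0.4],[[-30,-1,0],[0,0,0],0.4],[[-30,0,0],[0,0,0],0.4],[[-14,0,0],[0,0,0],0.4],[[0,0,25],[0,0,0],0.4],[[0,0,25],[0,0,0],0.4],[[0,0,15],[0,0,0],0.4],[[0,0,0],[0,0,0],0.4],[[0,0,0],[0,0,0],0.4],[[0,0,0],[0,0,0],0.4]])

```text
time_s: 35.45
position: [456.1, -331.8, 85.1]
tool_rot: [2.214, 2.226, 0.001]
force: [0.3, 1.0, -3.7]
finger_gap: 42.0
gripper_force: 61.6
```

Call:
arm_command(increments=[[[1.6,-1.3,3],[0,0,0],0.4],[[0,0,1],[0,0,0],0.4],[[0,0,1],[0,0,0],0.4],[[0,0,0],[0,0,0],0.4],[[0,0,0],[0,0,0],0.4]])

```text
time_s: 35.95
position: [453.7, -330.3, 78.9]
tool_rot: [2.216, 2.226, 0.0]
force: [0.8, -0.3, -3.1]
finger_gap: 42.2
gripper_force: 61.6
```

Call:
arm_command(increments=[[[0,0.8,1],[0,0,0],0.4],[[0,0,0],[0,0,0],0.4],[[0,0,0.5],[0,0,0],0.4],[[0,0,0],[0,0,0],0.4]])

```text
time_s: 36.35
position: [454.4, -330.4, 78.0]
tool_rot: [2.216, 2.226, -0.001]
force: [-3.3, 0.6, 5.0]
finger_gap: 42.2
gripper_force: 62.5
```

Contact. I release.

Call:
arm_command(increments=[[[0,0,-0.5],[0,0,0],0.4],[[0,0,0],[0,0,0],0.5],[[0,0,0],[0,0,0],0.6],[[0,0,0],[0,0,0],0.65],[[0,0,0],[0,0,0],0.65],[[0,0,-20],[0,0,0],0.65],[[0,0,-25],[0,0,0],0.65],[[0,0,-30],[0,0,0],0.65],[[0,0,-30],[0,0,0],0.65],[[0,0,-30],[0,0,0],0.65],[[0,0,0],[0,0,0],0.65],[[0,0,0],[0,0,0],0.65],[[0,0,0],[0,0,0],0.65]])

```text
time_s: 37.65
position: [453.6, -330.0, 211.8]
tool_rot: [-2.215, -2.226, 0.001]
force: [-0.3, 0.5, -0.9]
finger_gap: 55.3
gripper_force: 0.0
```

Run:
```python
from h import *
o=manip.get_obs();p=o["position"];print(np.round(p,1),o["force"])
s=optics.snapshot("wrist");q=proj(s,[455.2,-329.1,116])[0];print(q)
disc(s,"thrust",q,116);print(circ(s,blob(s,q,lambda h,S,v:(S>90)&(v>205)&(h>16),60),116))
q=proj(s,[455.2,-329.1,98])[0];disc(s,"blank",q,98)
a=optics.snapshot("scene");b=optics.snapshot("top")
for n,S in(("scene",a),("top",b)):
    for d in trace("bar",n)[:2]:print(n,round(d["confidence"],2),np.round(d["rect"]))
F=np.array([455.2,-329.1]);c,si=np.cos(np.radians(9.2)),np.sin(np.radians(9.2))
X=np.array([c,si]);Y=np.array([-si,c])
for q in(1.65,1.75,1.85):
    H=F+X*(105-165*np.cos(q));z=146+165*np.sin(q)
    e=[np.r_[H+Y*k,z] for k in(-55,55)];print(q,np.round(e,1).tolist(),np.round(proj(a,e)).tolist(),np.round(proj(b,e)).tolist())
```

```text
[ 453.6 -330.   211.8] [-0.32578602  0.47863187 -0.91786373]
[282.98884532 200.39815893]
thrust 0.93 [256. 176. 309. 222.] [ 455.  -328.1   42.7   45.8]
[ 454.59594727 -329.67538452   43.50691223   43.82872009]
blank 0.55 [252. 163. 315. 224.] [ 454.9 -329.9   55.7   57.8]
scene 0.66 [ 83. 120. 140. 175.]
scene 0.61 [148. 150. 170. 160.]
top 0.55 [376. 148. 423. 188.]
top 0.27 [141. 238. 203. 265.]
1.65 [[580.5, -364.5, 310.5], [562.9, -255.9, 310.5]] [[86.0, 118.0], [135.0, 129.0]] [[425.0, 151.0], [380.0, 162.0]]
1.75 [[596.7, -361.9, 308.4], [579.1, -253.3, 308.4]] [[82.0, 124.0], [131.0, 135.0]] [[423.0, 144.0], [378.0, 156.0]]
1.85 [[612.5, -359.3, 304.6], [594.9, -250.7, 304.6]] [[79.0, 131.0], [128.0, 142.0]] [[420.0, 139.0], [376.0, 150.0]]
```

The stack is centred: pad (454.6,-329.7) against flange (455.2,-329.1). Now the bar, which stands at about 1.67 rad.

Call:
arm_command(increments=[[[0,0,-30],[0,0,-4.6],0.75],[[0,0,-30],[0,0,-4.6],0.75],[[0,0,-35],[0,0,0],0.75],[[12,0,0],[0,0,0],0.75],[[12,0,0],[0,0,0],0.75],[[10,0,0],[0,0,0],0.75],[[0,25,0],[0,0,0],0.75],[[0,25,0],[0,0,0],0.75],[[0,25,0],[0,0,0],0.75],[[0,25,0],[0,0,0],0.75],[[0,0,0],[0,0,0],0.75],[[0,0,0],[0,0,0],0.75],[[0,0,0],[0,0,0],0.75]])

```text
time_s: 39.3
position: [546.3, -280.2, 307.0]
tool_rot: [-2.03, -2.396, 0.002]
force: [-1.0, 0.3, 0.1]
finger_gap: 63.9
gripper_force: 0.0
```

Run:
```python
from h import *
o=manip.get_obs();p=o["position"];print(np.round(p,1),o["force"],o["finger_gap"],np.round(o["joints"],2))
T=R.from_rotvec(o["tool_rot"]).as_matrix();print("yaw",np.degrees(np.arctan2(T[1,0],T[0,0])))
F=np.array([455.2,-329.1]);c,si=np.cos(np.radians(9.2)),np.sin(np.radians(9.2));M=np.array([[c,si],[-si,c]])
print("stand XY",M@(p[:2]-F))
s=optics.snapshot("wrist");save(s,"w15.png")
for z in(302,310,318):
  for d in trace("bar","wrist")[:2]:
    ys,xs=np.nonzero(d["mask"]);P=onz(s,np.c_[xs,ys],z)[:,:2];L=(P-F)@M.T
    print(round(d["confidence"],2),d["rect"],"X",np.percentile(L[:,0],[1,5,25,50,75,95,99]).round(1),"Y",L[:,1].min().round(),L[:,1].max().round())
    k=(abs(L[:,1])>20); print(np.percentile(L[k,0],[2,50,98]) if k.any() else None)
```

```text
[ 546.3 -280.2  307. ] [-0.95465898  0.325168    0.08172372] 63.902986038328514 [ 1.15  0.51 -1.04  1.5   0.45  1.38  0.24]
yaw 99.46881524897157
stand XY [97.77100512 33.74667702]
0.8 [269.6, 204.3, 345.0, 366.0] X [ 91.9  97.4 111.8 122.6 129.2 134.5 135.6] Y -59.0 59.0
[ 93.07617198 121.65677988 135.26607396]
0.8 [269.6, 204.3, 345.0, 366.0] X [ 92.2  97.4 111.1 121.5 127.7 132.8 133.9] Y -51.0 61.0
[ 92.74954804 119.83954616 133.53664782]
0.8 [269.6, 204.3, 345.0, 366.0] X [ 92.5  97.5 110.5 120.4 126.3 131.2 132.2] Y -44.0 64.0
[ 93.0234637  118.3950462  131.81335354]
```

Call:
arm_command(increments=[[[0,13,0],[0,0,0],0.75],[[0,13,0],[0,0,0],0.75],[[0,0,0],[0,0,0],0.75],[[0,0,10],[0,0,0],0.75],[[0,0,10],[0,0,0],0.75],[[0,0,7],[0,0,0],0.75],[[0,0,6],[0,0,0],0.75],[[0,0,0],[0,0,0],0.75],[[0,0,0],[0,0,0],0.75]])

```text
time_s: 40.4
position: [573.0, -276.0, 274.7]
tool_rot: [-2.031, -2.397, -0.0]
force: [0.2, 0.1, 1.1]
finger_gap: 64.1
gripper_force: 0.0
```

```bash
cat >> h.py <<'E'
def stand(p):
    c,si=np.cos(np.radians(9.2)),np.sin(np.radians(9.2))
    return np.r_[np.array([[c,si],[-si,c]])@(np.array(p[:2])-[455.2,-329.1]),p[2]]
E
python3 - <<'E'
from h import *
o=manip.get_obs();p=o["position"];print(np.round(stand(p),1),o["force"],o["finger_gap"])
s=optics.snapshot("wrist")
for d in trace("bar","wrist")[:1]:
    ys,xs=np.nonzero(d["mask"])
    for z in(302,310,318):
        L=np.array([stand(np.r_[a[:2],z]) for a in onz(s,np.c_[xs,ys],z)]);k=(L[:,1]>18)&(L[:,1]<50);print(z,d["rect"],np.percentile(L[k,0],[1,50,99]).round(1))
E
```

```text
[124.8  33.6 274.7] [0.22648752 0.12089765 1.12175574] 64.07639516481584
302 [227.8, 214.7, 300.6, 371.6] [ 98.2 120.  134. ]
310 [227.8, 214.7, 300.6, 371.6] [ 99.7 120.7 133.6]
318 [227.8, 214.7, 300.6, 371.6] [101.2 121.3 133.1]
```

Call:
arm_command(increments=[[[0,0,0],[0,0,0],0.4],[[0,0,0],[0,0,0],0.2],[[0,0,0],[0,0,0],0.1],[[0,0,0],[0,0,0],0.1],[[0,0,0],[0,0,0],0.1],[[0,0,0],[0,0,0],0.1],[[0,0,0],[0,0,0],0.1]])

```text
time_s: 41.2
position: [573.4, -275.9, 275.2]
tool_rot: [2.03, 2.397, 0.0]
force: [1.4, -0.9, 2.8]
finger_gap: 13.7
gripper_force: 58.6
```

Run:
```python
from h import *
o=manip.get_obs();p=o["position"];L=stand(p);print(np.round(L,1),o["force"],o["finger_gap"],o["gripper_force"])
q0=np.arccos((105-L[0])/165);print("q0",q0,"rodz",146+165*np.sin(q0))
qs=np.linspace(q0,0,36);d=np.diff(np.c_[-165*np.cos(qs),165*np.sin(qs)],axis=0)
print(np.round(np.c_[d[:,0],-d[:,1]],1).tolist())
```

```text
[125.2  33.6 275.2] [ 1.44547711 -0.92610923  2.84018532] 13.678412523778773 58.59059035778046
q0 1.6936256238571323 rodz 309.75688360364643
[[-7.9, -0.8], [-8.0, -0.4], [-8.0, -0.0], [-8.0, 0.4], [-7.9, 0.8], [-7.9, 1.1], [-7.8, 1.5], [-7.8, 1.9], [-7.7, 2.3], [-7.5, 2.6], [-7.4, 3.0], [-7.2, 3.4], [-7.1, 3.7], [-6.9, 4.0], [-6.7, 4.4], [-6.5, 4.7], [-6.2, 5.0], [-6.0, 5.3], [-5.7, 5.6], [-5.4, 5.8], [-5.2, 6.1], [-4.9, 6.3], [-4.5, 6.6], [-4.2, 6.8], [-3.9, 7.0], [-3.5, 7.2], [-3.2, 7.3], [-2.8, 7.5], [-2.5, 7.6], [-2.1, 7.7], [-1.7, 7.8], [-1.3, 7.9], [-1.0, 7.9], [-0.6, 8.0], [-0.2, 8.0]]
```

Call:
arm_command(increments=[[[0,-7.9,-0.8],[0,0,0],0.1],[[0,-8,-0.4],[0,0,0],0.1],[[0,-8,0],[0,0,0],0.1],[[0,-8,0.4],[0,0,0],0.1],[[0,-7.9,0.8],[0,0,0],0.1],[[0,-7.9,1.1],[0,0,0],0.1],[[0,-7.8,1.5],[0,0,0],0.1],[[0,-7.8,1.9],[0,0,0],0.1],[[0,-7.7,2.3],[0,0,0],0.1],[[0,-7.5,2.6],[0,0,0],0.1],[[0,-7.4,3],[0,0,0],0.1],[[0,-7.2,3.4],[0,0,0],0.1],[[0,0,0],[0,0,0],0.1]])

```text
time_s: 42.5
position: [479.6, -291.5, 259.1]
tool_rot: [-2.031, -2.395, 0.003]
force: [-2.9, 1.5, 7.3]
finger_gap: 13.6
gripper_force: 63.7
```

Call:
arm_command(increments=[[[0,-7.1,3.7],[0,0,0],0.1],[[0,-6.9,4],[0,0,0],0.1],[[0,-6.7,4.4],[0,0,0],0.1],[[0,-6.5,4.7],[0,0,0],0.1],[[0,-6.2,5],[0,0,0],0.1],[[0,-6,5.3],[0,0,0],0.1],[[0,-5.7,5.6],[0,0,0],0.1],[[0,-5.4,5.8],[0,0,0],0.1],[[0,-5.2,6.1],[0,0,0],0.1],[[0,-4.9,6.3],[0,0,0],0.1],[[0,-4.5,6.6],[0,0,0],0.1],[[0,-4.2,6.8],[0,0,0],0.1],[[0,0,0],[0,0,0],0.1]])

```text
time_s: 43.8
position: [411.0, -302.9, 193.0]
tool_rot: [-2.03, -2.395, 0.002]
force: [3.1, -2.7, -7.0]
finger_gap: 13.3
gripper_force: 61.6
```

Call:
arm_command(increments=[[[0,-3.9,7],[0,0,0],0.1],[[0,-3.5,7.2],[0,0,0],0.1],[[0,-3.2,7.3],[0,0,0],0.1],[[0,-2.8,7.5],[0,0,0],0.1],[[0,-2.5,7.6],[0,0,0],0.1],[[0,-2.1,7.7],[0,0,0],0.1],[[0,-1.7,7.8],[0,0,0],0.1],[[0,-1.3,7.9],[0,0,0],0.1],[[0,-1,7.9],[0,0,0],0.1],[[0,0,4],[0,0,0],0.1],[[0,0,0],[0,0,0],0.1],[[0,0,0],[0,0,0],0.1]])

```text
time_s: 45.0
position: [390.8, -306.3, 122.3]
tool_rot: [-2.03, -2.396, 0.0]
force: [1.1, -3.5, -4.5]
finger_gap: 13.2
gripper_force: 67.2
```

Call:
arm_command(increments=[[[0,0,3],[0,0,0],0.1],[[0,0,3],[0,0,0],0.1],[[0,0,2],[0,0,0],0.1],[[0,0,0],[0,0,0],0.1]])

```text
time_s: 45.4
position: [390.5, -306.4, 114.5]
tool_rot: [-2.03, -2.396, 0.001]
force: [-3.4, -3.1, -1.6]
finger_gap: 13.3
gripper_force: 67.8
```

Call:
arm_command(increments=[[[0,0,1.5],[0,0,0],0.1],[[0,0,1],[0,0,0],0.1],[[0,0,0],[0,0,0],0.1]])

```text
time_s: 45.7
position: [390.3, -306.4, 111.9]
tool_rot: [-2.03, -2.396, 0.001]
force: [-3.1, -3.7, -2.1]
finger_gap: 13.4
gripper_force: 68.5
```

Call:
arm_command(increments=[[[0,0,1],[0,0,0],0.1],[[0,0,1],[0,0,0],0.1],[[0,0,0],[0,0,0],0.1]])

```text
time_s: 46.0
position: [390.3, -306.4, 109.9]
tool_rot: [-2.03, -2.396, 0.001]
force: [-4.9, -3.1, -1.4]
finger_gap: 13.4
gripper_force: 68.6
```

Call:
arm_command(increments=[[[0,0,1],[0,0,0],0.1],[[0,0,1],[0,0,0],0.1],[[0,0,0],[0,0,0],0.1]])

```text
time_s: 46.3
position: [390.3, -306.4, 108.4]
tool_rot: [-2.03, -2.396, 0.002]
force: [-6.1, -1.8, 3.1]
finger_gap: 13.7
gripper_force: 69.2
```

Call:
arm_command(increments=[[[0,0,1],[0,0,0],0.1],[[0,0,0],[0,0,0],0.1],[[0,0,0],[0,0,0],0.1]])

```text
time_s: 46.6
position: [390.3, -306.4, 108.2]
tool_rot: [-2.03, -2.396, 0.004]
force: [-9.2, -0.7, 14.2]
finger_gap: 13.3
gripper_force: 70.2
```

Call:
arm_command(increments=[[[0,0,-0.5],[0,0,0],0.3],[[0,0,0],[0,0,0],0.45],[[0,0,0],[0,0,0],0.55],[[0,0,0],[0,0,0],0.55],[[0,0,-20],[0,0,0],0.55],[[0,0,-25],[0,0,0],0.55],[[0,0,-30],[0,0,0],0.55],[[0,0,-30],[0,0,0],0.55],[[0,0,-10],[0,0,0],0.55],[[0,0,0],[0,0,0],0.55],[[0,0,0],[0,0,0],0.55],[[0,0,0],[0,0,0],0.55]])

```text
time_s: 47.8
position: [390.3, -305.8, 221.4]
tool_rot: [-2.029, -2.395, -0.0]
force: [0.6, -0.0, 0.3]
finger_gap: 46.9
gripper_force: 0.0
```

Run:
```python
from h import *
o=manip.get_obs();p=o["position"];print(np.round(p,1),o["force"])
a=optics.snapshot("scene");ta=trace("bar","scene");tt=trace("thrust","scene")
b=optics.snapshot("top");tb=trace("bar","top")
w=optics.snapshot("wrist");tw=trace("bar","wrist")
c,si=np.cos(np.radians(9.2)),np.sin(np.radians(9.2))
def W(X,Y,z): return np.array([455.2+c*X-si*Y,-329.1+si*X+c*Y,z])
for q in(-.03,0,.04,.1):
    e=[W(105-165*np.cos(q),k,146+165*np.sin(q)) for k in(-55,55)]
    print(q,[np.round(proj(s,e)).tolist() for s in(a,b,w)])
for n,t in(("a",ta),("b",tb),("w",tw)): print(n,[(round(d["confidence"],2),np.round(d["rect"])) for d in t][:2])
q=proj(w,[455.2,-329.1,116])[0];print(q);disc(w,"thrust",q,116)
```

```text
[ 390.3 -305.8  221.4] [ 6.48147156e-01 -1.64032413e-05  2.95514419e-01]
-0.03 [[[144.0, 120.0], [184.0, 129.0]], [[430.0, 238.0], [389.0, 249.0]], [[280.0, 297.0], [281.0, 181.0]]]
0 [[[144.0, 119.0], [184.0, 128.0]], [[430.0, 237.0], [389.0, 249.0]], [[280.0, 301.0], [281.0, 182.0]]]
0.04 [[[143.0, 117.0], [183.0, 126.0]], [[431.0, 237.0], [390.0, 248.0]], [[280.0, 305.0], [281.0, 184.0]]]
0.1 [[[142.0, 114.0], [183.0, 123.0]], [[432.0, 236.0], [391.0, 247.0]], [[281.0, 312.0], [282.0, 187.0]]]
a [(0.64, array([127., 117., 186., 171.])), (0.47, array([398., 180., 464., 233.]))]
b [(0.71, array([385., 180., 414., 248.])), (0.63, array([352., 175., 413., 266.]))]
w [(0.95, array([270., 184., 484., 308.]))]
[344.10704437 232.16364585]
thrust 0.74 [316. 207. 368. 230.] [ 449.5 -317.1   24.9   46.2]
```

Call:
arm_command(increments=[[[0,0,0],[0,0,4.7],0.8],[[0,0,0],[0,0,4.7],0.8],[[30,8,0],[0,0,0],0.8],[[30,8,0],[0,0,0],0.8],[[30,8,0],[0,0,0],0.8],[[30,8,0],[0,0,0],0.8],[[30,8,0],[0,0,0],0.8],[[30,8,0],[0,0,0],0.8],[[30,8,0],[0,0,0],0.8],[[30,8,0],[0,0,0],0.8],[[30,8,0],[0,0,0],0.8],[[10,8,0],[0,0,0],0.8],[[0,8,0],[0,0,0],0.8],[[0,0,0],[0,0,0],0.8],[[0,0,0],[0,0,0],0.8],[[0,0,0],[0,0,0],0.8],[[0,0,0],[0,0,0],0.8]])

```text
time_s: 49.9
position: [478.5, -27.1, 222.7]
tool_rot: [-2.222, -2.221, 0.001]
force: [0.4, 0.3, -0.6]
finger_gap: 68.5
gripper_force: 0.0
```

```bash
cat >> h.py <<'E'
def relays(s,z=32,cam_="wrist"):
    hsv=cv2.cvtColor(s["img"],cv2.COLOR_RGB2HSV).astype(int)
    for d in trace("relay0",cam_):
        m=d["mask"].astype(np.uint8); c=max(cv2.findContours(m,0,1)[0],key=cv2.contourArea).reshape(-1,2).astype(float)
        P=onz(s,c,z)[:,:2].astype(np.float32);r=cv2.minAreaRect(P)
        # top housing only: grey bright pixels
        t=((hsv[...,2]>110)&(hsv[...,1]<60)&(m>0)).astype(np.uint8); t=cv2.morphologyEx(t,cv2.MORPH_OPEN,np.ones((3,3)))
        cs=cv2.findContours(t,0,1)[0]
        if not cs: print(d["confidence"],np.round(d["rect"]));continue
        P2=onz(s,max(cs,key=cv2.contourArea).reshape(-1,2).astype(float),z)[:,:2].astype(np.float32);r2=cv2.minAreaRect(P2)
        print(round(d["confidence"],2),np.round(d["rect"]),"all",np.round(r[0],1),np.round(r[1],1),round(r[2],1),"top",np.round(r2[0],1),np.round(r2[1],1),round(r2[2],1))
E
python3 - <<'E'
from h import *
o=manip.get_obs();p=o["position"];print(np.round(p,1),o["tool_rot"])
s=optics.snapshot("wrist");save(s,"w16.png");relays(s)
a=optics.snapshot("scene");print("scene");relays(a,32,"scene")
for q in[(446,-90,32),(636,13,32)]:
    u,v=np.round(proj(s,[q])[0]).astype(int); print(u,v,cv2.cvtColor(s["img"],cv2.COLOR_RGB2HSV)[v,max(0,u-24):u+26:4].tolist())
E
```

```text
[478.5 -27.1 222.7] [-2.22177976e+00 -2.22100961e+00  7.77804623e-04]
0.71 [232. 205. 282. 252.] all [447.  -90.9] [47.8 55.5] 35.8 top [445.7 -92.9] [42.1 51.1] 36.8
0.64 [392. 118. 452. 169.] all [637.   11.4] [42.4 56.9] 68.1 top [640.2  10.5] [41.7 50. ] 68.0
scene
0.95 [229. 264. 257. 292.] all [644.3  15. ] [47.1 55.4] 72.3 top [641.7  12.6] [41.2 47.7] 69.9
0.65 [236. 195. 254. 212.] all [454.  -87.7] [60.3 52.6] 36.4 top [447.1 -91.8] [41.8 49.2] 37.8
255 228 [[14, 72, 167], [98, 6, 171], [98, 6, 173], [0, 0, 247], [60, 1, 249], [90, 1, 249], [0, 0, 249], [60, 1, 247], [75, 2, 219], [102, 7, 178], [98, 6, 178], [30, 5, 98], [14, 115, 162]]
420 143 [[14, 98, 81], [50, 8, 98], [102, 7, 184], [90, 6, 170], [90, 1, 229], [60, 1, 247], [60, 1, 247], [90, 1, 246], [90, 1, 246], [0, 0, 245], [60, 1, 245], [60, 1, 241], [98, 6, 171]]
```

Call:
arm_command(increments=[[[30,-3,0],[0,0,0],0.8],[[30,-3,0],[0,0,0],0.8],[[30,-3,0],[0,0,0],0.8],[[30,-3,0],[0,0,0],0.8],[[30,-3,0],[0,0,0],0.8],[[30,-3,0],[0,0,0],0.8],[[30,-3,0],[0,0,0],0.8],[[30,-3,0],[0,0,0],0.8],[[30,-3,0],[0,0,0],0.8],[[30,0,0],[0,0,0],0.8],[[20,0,0],[0,0,0],0.8],[[0,0,0],[0,0,0],0.8],[[0,0,0],[0,0,0],0.8],[[0,0,0],[0,0,0],0.8],[[0,0,0],[0,0,0],0.8]])

```text
time_s: 51.6
position: [452.0, 292.2, 222.6]
tool_rot: [2.222, 2.22, -0.001]
force: [0.3, -0.5, 0.0]
finger_gap: 68.5
gripper_force: 0.0
```

Run:
```python
from h import *
o=manip.get_obs();p=o["position"];print(np.round(p,1),o["tool_rot"],np.round(o["joints"],2))
s=optics.snapshot("wrist");save(s,"w17.png")
for q in("sockets_hole0","switch","box"):
    for d in trace(q,"wrist")[:4]:
        print(q,round(d["confidence"],2),np.round(d["rect"]))
        for c in cv2.findContours(d["mask"].astype(np.uint8),0,1)[0]:
            if cv2.contourArea(c)>150:
                r=cv2.minAreaRect(onz(s,c.reshape(-1,2).astype(float),{"s":36,"b":30}[q[0]] if q!="switch" else 84)[:,:2].astype(np.float32));print("   ",np.round(r[0],1),np.round(r[1],1),round(r[2],1))
# dark holes
g=s["img"].max(2);m=((g<60)).astype(np.uint8)
for c in cv2.findContours(m,0,1)[0]:
    if 600<cv2.contourArea(c)<8000:
        r=cv2.minAreaRect(onz(s,c.reshape(-1,2).astype(float),36)[:,:2].astype(np.float32));print("dark",c.reshape(-1,2).mean(0).round(),cv2.contourArea(c),np.round(r[0],1),np.round(r[1],1),round(r[2],1))
```

```text
[452.  292.2 222.6] [ 2.22186477e+00  2.21995895e+00 -1.07173419e-03] [ 0.23  0.46 -1.1   1.8   0.44  1.16 -1.01]
sockets_hole0 0.8 [256. 110. 310. 250.]
    [455.5 286.8] [ 53.5 164.8] 0.6
switch 0.89 [263.  34. 309.  82.]
    [454.  412.1] [39.  39.1] 46.6
box 0.71 [206.  18. 358. 260.]
    [454.5 322.3] [151.4 271.7] 0.6
dark [284. 229.] 617.0 [455.3 229.9] [26.1 39.3] 89.9
dark [284. 181.] 753.5 [455.  288.9] [27.2 39.3] 89.9
dark [283. 129.] 961.0 [454.1 347.6] [39.7 31. ] 1.0
dark [285.  65.] 809.0 [455.1 411.1] [46.9 28.8] 7.0
```

Call:
arm_command(increments=[[[-30,0,0],[0,0,0],0.75],[[-30,0,0],[0,0,0],0.75],[[-30,0,0],[0,0,0],0.75],[[-30,0,0],[0,0,0],0.75],[[-30,0,0],[0,0,0],0.75],[[-30,0,0],[0,0,0],0.75],[[-30,0,0],[0,0,0],0.75],[[-30,0,0],[0,0,0],0.75],[[-30,-1,0],[0,0,0],0.75],[[-30,-1,0],[0,0,0],0.75],[[-30,-1,0],[0,0,0],0.75],[[-30,-2,0],[0,0,0],0.75],[[-26,-2,0],[0,0,0],0.75],[[0,0,0],[0,0,7.6],0.75],[[0,0,0],[0,0,7.6],0.75],[[0,0,0],[0,0,7.6],0.75],[[0,0,0],[0,0,7.6],0.75],[[0,0,0],[0,0,7.6],0.75],[[0,0,0],[0,0,7.6],0.75],[[0,0,0],[0,0,7.6],0.75]])

```text
time_s: 53.8
position: [444.9, -92.4, 222.9]
tool_rot: [2.983, 0.985, 0.0]
force: [0.0, 0.1, 0.0]
finger_gap: 64.1
gripper_force: 0.0
```

Call:
arm_command(increments=[[[0,0,30],[0,0,0],0.75],[[0,0,30],[0,0,0],0.75],[[0,0,30],[0,0,0],0.75],[[0,0,30],[0,0,0],0.75],[[0,0,30],[0,0,0],0.75],[[0,0,20],[0,0,0],0.75],[[0,0,0],[0,0,0],0.75],[[0,0,0],[0,0,0],0.75],[[0,0,0],[0,0,0],0.75],[[0,0,0],[0,0,0],0.75]])

```text
time_s: 54.8
position: [446.1, -92.6, 54.0]
tool_rot: [2.979, 0.993, 0.003]
force: [-1.3, -0.4, -0.4]
finger_gap: 63.8
gripper_force: 0.0
```

```bash
cat >> h.py <<'E'
def tocmd(o,xy,yaw=None):
    T=R.from_rotvec(o["tool_rot"]).as_matrix();p=o["position"]
    y=np.degrees(np.arctan2(T[1,0],T[0,0]));d=T.T@np.r_[np.array(xy)-p[:2],0]
    print("pos",np.round(p,1),"yaw",round(y,1),"tool shift",np.round(d,1),"" if yaw is None else "rz %.1f"%(-(yaw-y)))
E
python3 - <<'E'
from h import *
s=optics.snapshot("wrist");save(s,"w18.png");relays(s);o=manip.get_obs();tocmd(o,(445.5,-93),36.8);print(o["finger_gap"])
E
```

```text
0.77 [244. 198. 322. 262.] all [448.9 -92.4] [46.4 50.8] 36.8 top [447.4 -93.2] [42.5 49.8] 37.9
pos [445.7 -92.6  53.7] yaw 36.9 tool shift [-0.4  0.2 -0. ] rz 0.1
64.16989787966648
```

Call:
arm_command(increments=[[[0,1,20],[0,0,-0.5],0.75],[[0,0,20],[0,0,0],0.75],[[0,0,15],[0,0,0],0.75],[[0,0,10],[0,0,0],0.75],[[0,0,0],[0,0,0],0.75],[[0,0,0],[0,0,0],0.75],[[0,0,0],[0,0,0],0.55],[[0,0,0],[0,0,0],0.45],[[0,0,0],[0,0,0],0.45],[[0,0,0],[0,0,0],0.45],[[0,0,0],[0,0,0],0.45]])

```text
time_s: 56.0
position: [446.4, -93.1, -11.0]
tool_rot: [2.975, 1.006, 0.002]
force: [-1.3, 0.8, 5.7]
finger_gap: 48.5
gripper_force: 62.0
```

Call:
arm_command(increments=[[[0,0,-10],[0,0,0],0.45],[[0,0,-25],[0,0,0],0.45],[[0,0,-30],[0,0,0],0.45],[[0,0,-30],[0,0,0],0.45],[[0,0,-30],[0,0,0],0.45],[[0,0,-15],[0,0,0],0.45],[[0,0,0],[0,0,-7.6],0.45],[[0,0,0],[0,0,-7.6],0.45],[[0,0,0],[0,0,-7.6],0.45],[[0,0,0],[0,0,-7.6],0.45],[[0,0,0],[0,0,-7.6],0.45],[[0,0,0],[0,0,-7.6],0.45],[[0,0,0],[0,0,-7.6],0.45],[[30,1,0],[0,0,0],0.45],[[30,1,0],[0,0,0],0.45],[[30,1,0],[0,0,0],0.45],[[30,1,0],[0,0,0],0.45],[[30,1,0],[0,0,0],0.45],[[30,1,0],[0,0,0],0.45],[[30,1,0],[0,0,0],0.45]])

```text
time_s: 58.0
position: [450.3, 118.0, 128.6]
tool_rot: [2.21, 2.232, -0.0]
force: [0.1, -0.2, -1.3]
finger_gap: 48.3
gripper_force: 62.3
```

Call:
arm_command(increments=[[[30,1,0],[0,0,0],0.45],[[0,0,0],[0,0,0],0.45],[[0,0,0],[0,0,0],0.45],[[0,0,0],[0,0,0],0.45],[[0,0,0],[0,0,0],0.45]])

```text
time_s: 58.5
position: [451.3, 145.5, 127.8]
tool_rot: [2.212, 2.23, -0.001]
force: [0.7, -0.0, -1.5]
finger_gap: 48.3
gripper_force: 62.3
```

```bash
cat >> h.py <<'E'
def look():
    s=optics.snapshot("wrist");o=manip.get_obs();p=o["position"];tocmd(o,p[:2],90.6);print("gap",o["finger_gap"],"F",np.round(o["force"],1))
    K,d,Rm,c=cam(s)
    hsv=cv2.cvtColor(s["img"],cv2.COLOR_RGB2HSV).astype(int)
    m=(hsv[...,2]<60).astype(np.uint8)
    for cc in cv2.findContours(m,0,1)[0]:
        if cv2.contourArea(cc)>600:
            px=cc.reshape(-1,2).astype(float);b=px.mean(0)
            if b[1]>240: continue
            r=cv2.minAreaRect(onz(s,px,36)[:,:2].astype(np.float32));print("dark",b.round(),np.round(r[0],1),np.round(r[1],1),round(r[2],1))
    z=p[2]+11.3+32
    t=((hsv[...,2]>120)&(hsv[...,1]<60)).astype(np.uint8);yy,xx=np.mgrid[:420,:560];t[(abs(xx-282)>75)|(abs(yy-275)>75)]=0
    for cc in cv2.findContours(t,0,1)[0]:
        if cv2.contourArea(cc)>1500:
            P=onz(s,cc.reshape(-1,2).astype(float),z)[:,:2];r=cv2.minAreaRect(P.astype(np.float32));print("held",np.round(np.array(r[0])-p[:2],1),np.round(r[1],1),round(r[2],1))
    for d in trace("relay0","wrist"):
        if np.linalg.norm(mc(d["mask"])-(282,275))<50:
            cc=max(cv2.findContours(d["mask"].astype(np.uint8),0,1)[0],key=cv2.contourArea).reshape(-1,2).astype(float)
            P=onz(s,cc,z)[:,:2];r=cv2.minAreaRect(P.astype(np.float32));print("heldtrace",round(d["confidence"],2),np.round(d["rect"]),np.round(np.array(r[0])-p[:2],1),np.round(r[1],1),round(r[2],1))
    for d in trace("sockets_hole0","wrist")[:2]:
        cc=max(cv2.findContours(d["mask"].astype(np.uint8),0,1)[0],key=cv2.contourArea).reshape(-1,2).astype(float)
        r=cv2.minAreaRect(onz(s,cc,36)[:,:2].astype(np.float32));print("strip",round(d["confidence"],2),np.round(d["rect"]),np.round(r[0],1),np.round(r[1],1),round(r[2],1))
    print("camera",np.round(c,1)); return s
E
python3 - <<'E'
from h import *
s=look();save(s,"w19.png")
h=cv2.cvtColor(s["img"],cv2.COLOR_RGB2HSV)
print("V row 275",h[275,215:350:4,2].tolist());print("V col 282",h[200:345:4,282,2].tolist())
E
```

```text
pos [451.3 145.6 127.8] yaw 90.4 tool shift [0. 0. 0.] rz -0.2
gap 48.32837698347418 F [ 0.9  0.5 -0.7]
dark [287. 103.] [455.7 226.9] [39.6 30.9] 0.4
dark [287.  22.] [455.  284.2] [39.8 29. ] 0.4
held [0.6 2.7] [70.1 46.2] 0.5
heldtrace 0.69 [226. 233. 339. 322.] [0.4 3.6] [49.3 48.1] 0.5
strip 0.73 [252.   0. 327. 134.] [456.  251.6] [52.6 94.3] 0.4
camera [451.3 224.1 297.4]
V row 275 [164, 162, 38, 24, 179, 178, 173, 171, 182, 248, 248, 248, 250, 251, 249, 247, 248, 248, 250, 249, 250, 249, 248, 248, 250, 181, 178, 179, 178, 176, 37, 35, 163, 164]
V col 282 [165, 165, 165, 165, 166, 166, 165, 167, 42, 124, 127, 132, 174, 179, 184, 181, 176, 235, 250, 247, 248, 250, 248, 249, 248, 249, 251, 247, 172, 179, 180, 159, 161, 159, 169, 170, 169]
```

Run:
```python
from h import *
s=optics.snapshot("wrist");p=manip.get_obs()["position"]
h=cv2.cvtColor(s["img"],cv2.COLOR_RGB2HSV)[...,2].astype(int)
for col in(255,268,282,296,310): print(col,h[230:256:2,col].tolist(),h[312:334:2,col].tolist())
for z in(40.3,43.3,46.3):
    print(z,np.round(onz(s,[(282,246),(282,321.5),(229,275),(334,275)],p[2]+z)[:,:2]-p[:2],1).tolist())
```

```text
255 [151, 41, 89, 125, 126, 126, 131, 130, 146, 178, 181, 181, 178] [177, 177, 176, 177, 180, 182, 160, 177, 175, 176, 176]
268 [171, 40, 85, 123, 126, 128, 127, 127, 145, 175, 176, 177, 177] [176, 175, 174, 175, 174, 176, 159, 167, 167, 167, 168]
282 [165, 40, 88, 125, 126, 126, 129, 131, 146, 174, 176, 179, 182] [172, 175, 179, 182, 180, 181, 158, 162, 162, 162, 160]
296 [161, 30, 88, 124, 124, 126, 129, 130, 146, 179, 183, 183, 182] [181, 180, 179, 178, 175, 174, 150, 177, 176, 176, 176]
310 [165, 28, 86, 122, 119, 119, 123, 126, 149, 176, 179, 176, 174] [184, 183, 183, 180, 178, 176, 152, 163, 164, 164, 164]
40.3 [[0.6, 19.0], [0.9, -21.4], [-23.9, 4.1], [24.9, 4.5]]
43.3 [[0.6, 20.4], [0.9, -19.1], [-23.3, 5.8], [24.3, 6.2]]
46.3 [[0.6, 21.8], [0.9, -16.8], [-22.8, 7.6], [23.7, 7.9]]
```

Call:
arm_command(increments=[[[27,1.3,0],[0,0,-0.2],0.45],[[27,1.2,0],[0,0,0],0.45],[[26.7,1.5,0],[0,0,0],0.45],[[0,0,0],[0,0,0],0.45],[[0,0,30],[0,0,0],0.45],[[0,0,30],[0,0,0],0.45],[[0,0,23],[0,0,0],0.45],[[0,0,10],[0,0,0],0.45],[[0,0,0],[0,0,0],0.45],[[0,0,0],[0,0,0],0.45],[[0,0,0],[0,0,0],0.45],[[0,0,0],[0,0,0],0.45]])

```text
time_s: 59.9
position: [455.1, 228.1, 35.9]
tool_rot: [2.206, 2.235, 0.003]
force: [-0.7, 0.1, -0.6]
finger_gap: 48.4
gripper_force: 62.3
```

Run:
```python
from h import *
tocmd(manip.get_obs(),(455.0,226.3),90.6)
s=look();save(s,"w20.png")
```

```text
pos [455.1 228.1  35.9] yaw 90.8 tool shift [-1.8 -0.1 -0. ] rz 0.2
pos [454.9 228.   35.7] yaw 90.8 tool shift [0. 0. 0.] rz 0.2
gap 48.669469146544124 F [ 0.  -0.  -0.8]
dark [281. 229.] [455.1 240.2] [58.2  7.9] 1.3
dark [282. 143.] [455.3 288.3] [38.6 30.4] 0.7
dark [283.  28.] [454.7 342.5] [38.5 25.1] 0.7
dark [157.  84.] [390.6 317.3] [ 7.5 74.5] 0.5
held [ 0.6 10.6] [70.1 62.1] 0.7
heldtrace 0.92 [227. 231. 338. 325.] [0.1 3.6] [49.1 48.1] 0.8
strip 0.87 [228.   0. 339. 230.] [455.4 297.1] [ 52.2 116. ] 0.7
camera [454.4 306.4 205.6]
```

Call:
arm_command(increments=[[[-1.8,0,3],[0,0,0],0.45],[[0,0,4],[0,0,0],0.45],[[0,0,2],[0,0,0],0.45],[[0,0,2],[0,0,0],0.45],[[0,0,2],[0,0,0],0.45],[[0,0,0],[0,0,0],0.45],[[0,0,0],[0,0,0],0.45]])

```text
time_s: 60.75
position: [454.7, 226.9, 23.7]
tool_rot: [2.205, 2.236, 0.002]
force: [-5.1, -2.4, 20.4]
finger_gap: 48.7
gripper_force: 65.2
```

Call:
arm_command(increments=[[[0,0,-2],[0,0,0],0.45],[[-0.8,-1.2,0],[0,0,0],0.45],[[0,0,0],[0,0,0],0.45],[[0,0,2],[0,0,0],0.45],[[0,0,1],[0,0,0],0.45],[[0,0,0],[0,0,0],0.45],[[0,0,0],[0,0,0],0.45]])

```text
time_s: 61.45
position: [454.8, 227.0, 23.6]
tool_rot: [2.204, 2.235, 0.005]
force: [-2.4, -0.9, 28.7]
finger_gap: 48.4
gripper_force: 66.1
```

Call:
arm_command(increments=[[[0,0,-4],[0,0,0],0.45],[[0,0,0],[0,0,0],0.45],[[0,0,0],[0,0,0],0.45],[[0,0,0],[0,0,0],0.45]])

```text
time_s: 61.85
position: [452.8, 224.9, 24.7]
tool_rot: [2.207, 2.236, -0.001]
force: [-0.8, -1.1, 7.2]
finger_gap: 48.4
gripper_force: 63.8
```

Run:
```python
from h import *
s=optics.snapshot("wrist");o=manip.get_obs();p=o["position"];tocmd(o,(455,226.2),90.6);print(o["force"],o["tool_rot"])
h=cv2.cvtColor(s["img"],cv2.COLOR_RGB2HSV)[...,2].astype(int)
# held relay left/right top edges and far edges
print("row290 L",h[290,222:242].tolist(),"R",h[290,322:342].tolist())
print("col282 far",h[226:254,282].tolist(),"near",h[312:336,282].tolist())
# hole1 edges and strip edges in this view
r=int(proj(s,[455,287,36])[0][1]);print("row",r,"strip/hole profile",h[r,215:350:2].tolist())
print("col",h[60:230:3,282].tolist())
print(proj(s,[[455-26,287,36],[455+26,287,36],[455-21,287,36],[455+21,287,36],[455,304,36],[455,270,36],[455,243.5,36]]).round(1).tolist())
```

```text
pos [452.7 224.9  24.7] yaw 90.8 tool shift [ 1.2  2.3 -0. ] rz 0.2
[ 0.01019738 -1.4018406   7.72488385] [-2.20662617e+00 -2.23612221e+00  1.38213674e-03]
row290 L [23, 23, 21, 22, 21, 22, 31, 91, 177, 188, 229, 229, 230, 229, 229, 230, 229, 229, 229, 230] R [229, 229, 230, 229, 230, 230, 230, 230, 229, 220, 165, 144, 52, 24, 23, 26, 24, 28, 25, 26]
col282 far [45, 46, 47, 47, 46, 43, 33, 31, 51, 103, 121, 122, 124, 124, 125, 125, 127, 128, 128, 127, 141, 158, 171, 174, 175, 177, 178, 179] near [170, 171, 172, 174, 176, 179, 179, 179, 180, 178, 179, 179, 177, 153, 157, 158, 158, 159, 159, 158, 159, 158, 158, 159]
row 142 strip/hole profile [185, 181, 65, 76, 197, 210, 210, 212, 210, 211, 192, 171, 170, 168, 163, 145, 67, 46, 46, 46, 44, 45, 47, 46, 49, 46, 47, 49, 46, 47, 47, 48, 46, 45, 45, 46, 46, 44, 45, 46, 44, 46, 48, 48, 46, 47, 45, 45, 47, 48, 48, 47, 46, 45, 47, 53, 77, 119, 171, 156, 168, 169, 174, 205, 206, 206, 206, 206]
col [167, 171, 175, 179, 176, 170, 167, 168, 170, 170, 168, 168, 172, 173, 167, 138, 68, 44, 47, 46, 45, 47, 46, 45, 46, 46, 46, 45, 46, 47, 46, 45, 46, 46, 47, 47, 47, 106, 121, 174, 176, 177, 174, 173, 171, 174, 173, 175, 179, 176, 170, 168, 170, 176, 149, 46, 47]
[[234.2, 141.8], [339.0, 143.2], [244.2, 141.9], [328.9, 143.0], [287.2, 106.5], [286.0, 176.2], [285.2, 224.6]]
```

Run:
```python
from h import *
from scipy.optimize import least_squares
s=optics.snapshot("wrist");o=manip.get_obs();p=o["position"];print(np.round(p,1),np.round(s["xyz"]-p,1))
h=cv2.cvtColor(s["img"],cv2.COLOR_RGB2HSV)[...,2].astype(int)
print("near corners: row 318",h[318,220:240].tolist(),h[318,326:346].tolist());print("row 250",h[250,220:240].tolist(),h[250,326:346].tolist())
def res(v,full=False):
    y,zt=v[0],v[1];x=v[2]
    P=lambda dx,dy,dz:p+np.array([x+dx,y+dy,zt+dz])
    q=proj(s,[P(0,21,-20),P(0,21,0),P(0,-21,0),P(-25,-7,0),P(25,-7,0)])
    r=np.r_[q[0,1]-234.7,q[1,1]-246.3,q[2,1]-325,q[3,0]-229,q[4,0]-333.7]
    return r
for m in("linear","soft_l1"):
    f=least_squares(res,[0,43,0],loss=m);print(f.x.round(2),res(f.x).round(2))
for zt in(38,40,42,44): print(zt,res([0.3,zt,.6]).round(1))
```

```text
[452.8 224.9  24.7] [ -0.3  78.5 169.7]
near corners: row 318 [19, 23, 22, 22, 21, 24, 26, 69, 170, 169, 153, 179, 176, 174, 173, 174, 174, 174, 173, 173] [171, 171, 170, 170, 170, 166, 147, 128, 162, 143, 74, 23, 24, 25, 24, 25, 25, 23, 51, 79]
row 250 [202, 203, 203, 203, 203, 195, 141, 180, 176, 176, 177, 177, 179, 180, 179, 179, 179, 179, 178, 177] [169, 170, 170, 171, 171, 171, 171, 172, 170, 171, 163, 153, 199, 199, 200, 199, 199, 199, 199, 199]
[-3.62 38.86  0.63] [-2.8   2.13  0.38  0.69 -0.69]
[-2.62 39.93  0.62] [-3.82  1.12  0.12  0.23 -0.24]
38 [-10.5  -6.5  -7.3   0.6  -0.5]
40 [-9.1 -4.8 -4.8 -0.1  0.1]
42 [-7.7 -2.9 -2.1 -0.8  0.8]
44 [-6.2 -1.   0.6 -1.5  1.5]
```

Run:
```python
from h import *
s=optics.snapshot("wrist");o=manip.get_obs();p=o["position"];T=R.from_rotvec(o["tool_rot"]).as_matrix()
im=cv2.imread("pics/w18.png");h=cv2.cvtColor(im,cv2.COLOR_BGR2HSV)[...,2].astype(int)
for c in(270,283,296): print(c,h[192:222,c].tolist(),"|",h[248:268,c].tolist())
print(h[235,240:256].tolist(),h[235,312:328].tolist())
# emulate w18 in the present camera: relay centre tool offset (tx,ty), top at TCP - (54-32)
Tz=np.array([T[:,0],T[:,1],T[:,2]])
def pr(tx,ty,zrel,dx,dy,dz): # tool x,y offsets; zrel = height above TCP
    return proj(s,p+T[:,0]*(tx+dx)+T[:,1]*(ty+dy)+np.array([0,0,zrel+dz]))[0]
for tx in(0,1):
    print("w18 pred tx",tx,[pr(tx,1.5,-22,a,0,b).round(1).tolist() for a,b in((16,-32),(16,-20),(21,-20),(21,0),(-21,0))],pr(tx,1.5,-22,0,-25,0).round(1),pr(tx,1.5,-22,0,25,0).round(1))
```

```text
270 [182, 183, 183, 183, 125, 44, 86, 106, 108, 110, 111, 116, 150, 173, 176, 174, 174, 176, 178, 181, 180, 181, 180, 177, 175, 175, 176, 228, 248, 250] | [251, 251, 233, 194, 184, 183, 184, 183, 182, 182, 178, 178, 180, 174, 166, 167, 168, 169, 169, 171]
283 [179, 178, 179, 180, 123, 44, 88, 108, 109, 110, 113, 117, 149, 173, 178, 180, 183, 185, 186, 188, 187, 185, 183, 182, 180, 180, 180, 222, 244, 249] | [249, 248, 227, 186, 175, 176, 179, 181, 183, 184, 184, 183, 186, 178, 165, 162, 164, 165, 165, 166]
296 [184, 184, 184, 185, 125, 55, 91, 107, 106, 110, 113, 117, 149, 175, 182, 184, 185, 185, 184, 183, 184, 182, 180, 180, 179, 178, 177, 230, 249, 251] | [251, 251, 234, 200, 191, 189, 188, 186, 184, 181, 178, 175, 176, 168, 172, 184, 185, 182, 179, 174]
[166, 165, 166, 166, 166, 164, 167, 185, 207, 233, 233, 233, 233, 234, 233, 233] [233, 233, 233, 233, 233, 231, 216, 159, 149, 155, 184, 183, 184, 183, 184, 184]
w18 pred tx 0 [[283.0, 196.5], [283.0, 201.1], [283.0, 194.2], [283.1, 202.5], [283.1, 261.9]] [245.1 233.1] [321.2 233.1]
w18 pred tx 1 [[283.0, 195.2], [283.0, 199.7], [283.0, 192.8], [283.1, 201.0], [283.1, 260.5]] [245.  231.7] [321.2 231.7]
```

Call:
arm_command(increments=[[[0,0,-4],[0,0,0.3],0.45],[[2.4,2.6,0],[0,0,0],0.45],[[0,0,0],[0,0,0],0.45],[[0,0,0],[0,0,0],0.45],[[0,0,0],[0,0,0],0.45]])

```text
time_s: 62.5
position: [455.2, 227.5, 28.5]
tool_rot: [-2.212, -2.23, 0.001]
force: [-0.0, 0.2, -1.6]
finger_gap: 48.2
gripper_force: 62.8
```

Run:
```python
from h import *
o=manip.get_obs();tocmd(o,(455.4,227.3),90.5);print(np.round(o["force"],1),np.round(o["wrist_torque"],2))
```

```text
pos [455.2 227.5  28.5] yaw 90.5 tool shift [-0.2  0.2 -0. ] rz -0.0
[-0.   0.2 -1.6] [ 0.05 -0.06  0.01]
```

Call:
arm_command(increments=[[[0,0,2],[0,0,0],0.45],[[0,0,2],[0,0,0],0.45],[[0,0,1],[0,0,0],0.45],[[0,0,0],[0,0,0],0.45],[[0,0,0],[0,0,0],0.45]])

```text
time_s: 63.0
position: [455.6, 227.6, 23.8]
tool_rot: [-2.212, -2.231, 0.0]
force: [0.1, 0.5, -1.0]
finger_gap: 48.1
gripper_force: 62.8
```

Run:
```python
from h import *
o=manip.get_obs();print(np.round(o["position"],1),np.round(o["force"],1),np.round(o["wrist_torque"],2))
```

```text
[455.6 227.6  23.8] [ 0.1  0.5 -1. ] [-0.   -0.04  0.03]
```

Call:
arm_command(increments=[[[0,0,2],[0,0,0],0.45],[[0,0,2],[0,0,0],0.45],[[0,0,2],[0,0,0],0.45],[[0,0,0],[0,0,0],0.45],[[0,0,0],[0,0,0],0.45]])

```text
time_s: 63.5
position: [455.5, 227.6, 17.7]
tool_rot: [-2.212, -2.231, 0.0]
force: [0.2, 0.6, -1.5]
finger_gap: 48.8
gripper_force: 62.8
```

It's going in freely.

Call:
arm_command(increments=[[[0,0,2],[0,0,0],0.45],[[0,0,1.5],[0,0,0],0.45],[[0,0,1],[0,0,0],0.45],[[0,0,1],[0,0,0],0.45],[[0,0,0],[0,0,0],0.45],[[0,0,0],[0,0,0],0.45]])

```text
time_s: 64.1
position: [455.6, 227.5, 13.0]
tool_rot: [2.211, 2.23, -0.001]
force: [-3.1, -2.7, 8.1]
finger_gap: 48.4
gripper_force: 63.9
```

Call:
arm_command(increments=[[[0,0,0],[0,0,0],0.6],[[0,0,0],[0,0,0],0.68],[[0,0,0],[0,0,0],0.75],[[0,0,-10],[0,0,0],0.75],[[0,0,-25],[0,0,0],0.75],[[0,0,-30],[0,0,0],0.75],[[0,0,-30],[0,0,0],0.75],[[0,0,-30],[0,0,0],0.75],[[-27,23,-15],[0,0,0],0.75],[[-27,23,0],[0,0,0],0.75],[[-27,23,0],[0,0,0],0.75],[[-27,23,0],[0,0,0],0.75],[[-27,23,0],[0,0,0],0.75],[[-27,23,0],[0,0,0],0.75],[[-27,23,0],[0,0,0],0.75],[[-27,23,0],[0,0,0],0.75],[[0,0,0],[0,0,7.5],0.75],[[0,0,0],[0,0,7.5],0.75],[[0,0,0],[0,0,7.5],0.75],[[0,0,0],[0,0,0],0.75]])

```text
time_s: 66.1
position: [641.4, 13.3, 153.1]
tool_rot: [2.606, 1.755, 0.001]
force: [0.2, 0.4, 0.4]
finger_gap: 64.0
gripper_force: 0.0
```

Call:
arm_command(increments=[[[0,0,30],[0,0,0],0.75],[[0,0,30],[0,0,0],0.75],[[0,0,20],[0,0,0],0.75],[[0,0,0],[0,0,0],0.75],[[0,0,0],[0,0,0],0.75],[[0,0,0],[0,0,0],0.75],[[0,0,0],[0,0,0],0.75]])

```text
time_s: 66.8
position: [642.5, 13.4, 73.9]
tool_rot: [2.604, 1.756, 0.003]
force: [-0.2, -1.0, 0.1]
finger_gap: 63.7
gripper_force: 0.0
```

Run:
```python
from h import *
s=optics.snapshot("wrist");save(s,"w21.png");relays(s);o=manip.get_obs();tocmd(o,(639.7,10),68)
q=proj(s,[639.7,10,32])[0];print(q)
a=optics.snapshot("scene");relays(a,32,"scene");b=optics.snapshot("top");print("top");relays(b,32,"top")
```

```text
0.64 [244. 187. 315. 252.] all [642.9  13.4] [46.6 49.9] 68.2 top [642.3  12.5] [44.4 49.3] 68.2
pos [642.2  13.2  73.5] yaw 68.0 tool shift [-3.9 -1.1 -0. ] rz -0.0
[278.88686253 228.27712444]
0.92 [233. 264. 259. 294.] all [644.4  14.9] [48.  53.6] 68.7 top [641.7  12.6] [41.2 47.7] 69.9
0.7 [353. 238. 373. 264.] all [447.4 226.8] [66.3 43.9] 0.5 top [440.6 226.6] [52.7 41.9] 2.6
0.21 [110. 117. 199. 231.] all [ 453.7 -339.8] [369.5 203. ] 17.4 top [ 507.2 -305.8] [223.2 146.7] 9.5
top
0.8 [181. 239. 200. 262.] all [457.4 228.6] [43.9 54.6] 86.3 top [459.3 231.3] [38.4 47.2] 86.0
0.75 [258. 170. 274. 192.] all [633.2   3.3] [23.7 53.2] 64.5 top [636.3   3.5] [21.2 46.6] 69.0
```

Call:
arm_command(increments=[[[-2.5,0.3,0],[0,0,0],0.75],[[0,0,30],[0,0,0],0.75],[[0,0,25],[0,0,0],0.75],[[0,0,20],[0,0,0],0.75],[[0,0,9.5],[0,0,0],0.75],[[0,0,0],[0,0,0],0.75],[[0,0,0],[0,0,0],0.75],[[0,0,0],[0,0,0],0.55],[[0,0,0],[0,0,0],0.45],[[0,0,0],[0,0,0],0.45],[[0,0,0],[0,0,0],0.45],[[0,0,0],[0,0,0],0.45]])

```text
time_s: 68.3
position: [642.2, 11.0, -10.5]
tool_rot: [2.604, 1.755, 0.004]
force: [-0.2, 0.4, 6.6]
finger_gap: 48.8
gripper_force: 63.2
```

Call:
arm_command(increments=[[[0,0,-10],[0,0,0],0.45],[[0,0,-25],[0,0,0],0.45],[[0,0,-30],[0,0,0],0.45],[[0,0,-30],[0,0,0],0.45],[[0,0,-30],[0,0,0],0.45],[[0,0,-14],[0,0,0],0.45],[[0,0,0],[0,0,-7.5],0.45],[[0,0,0],[0,0,-7.5],0.45],[[0,0,0],[0,0,-7.5],0.45],[[24,-23.4,0],[0,0,0],0.45],[[24,-23.4,0],[0,0,0],0.45],[[24,-23.4,0],[0,0,0],0.45],[[24,-23.4,0],[0,0,0],0.45],[[24,-23.4,0],[0,0,0],0.45],[[24,-23.4,0],[0,0,0],0.45],[[24,-23.4,0],[0,0,0],0.45],[[24,-23.4,0],[0,0,0],0.45],[[0,0,0],[0,0,0],0.45],[[0,0,0],[0,0,0],0.45],[[0,0,0],[0,0,0],0.45]])

```text
time_s: 70.3
position: [452.5, 200.2, 126.6]
tool_rot: [2.213, 2.229, -0.001]
force: [-0.1, 0.3, -0.7]
finger_gap: 48.4
gripper_force: 62.4
```

Run:
```python
from h import *
tocmd(manip.get_obs(),(455.0,287.4),90.5)
s=look();save(s,"w22.png");h=cv2.cvtColor(s["img"],cv2.COLOR_RGB2HSV)[...,2].astype(int)
for c in(268,282,296):print(c,h[226:254,c].tolist(),h[312:336,c].tolist())
```

```text
pos [452.5 200.2 126.6] yaw 90.4 tool shift [87.2  3.1 -0.1] rz -0.1
pos [452.7 200.1 126.6] yaw 90.4 tool shift [0. 0. 0.] rz -0.2
gap 48.41789009886441 F [ 0.1 -0.1  0.8]
dark [285.  97.] [455.1 286.4] [39.8 31.1] 0.4
dark [285.  18.] [454.4 341.6] [39.7 22.8] 0.3
dark [200.  96.] [388.6 284.2] [  4.8 137.1] 0.5
held [0.5 3.1] [70.1 45.6] 0.4
heldtrace 0.87 [224. 230. 336. 324.] [0.2 4.2] [49.  48.9] 0.7
strip 0.97 [248.   3. 325. 148.] [454.9 300.1] [ 53.  105.9] 0.5
camera [452.6 278.7 296.2]
268 [162, 161, 161, 162, 112, 42, 30, 82, 112, 119, 120, 120, 122, 124, 122, 123, 124, 123, 126, 142, 161, 169, 171, 171, 170, 171, 171, 170] [171, 170, 169, 169, 168, 168, 169, 170, 171, 171, 171, 149, 160, 163, 162, 162, 162, 162, 163, 163, 162, 162, 161, 162]
282 [156, 157, 156, 157, 106, 40, 30, 84, 114, 121, 121, 122, 122, 123, 124, 125, 126, 126, 129, 143, 161, 169, 169, 170, 173, 174, 174, 176] [168, 169, 172, 172, 175, 175, 173, 174, 175, 174, 172, 148, 155, 157, 156, 155, 157, 156, 157, 156, 156, 156, 156, 155]
296 [156, 157, 158, 156, 106, 39, 30, 87, 113, 120, 120, 121, 121, 123, 124, 124, 125, 125, 130, 145, 164, 173, 177, 177, 177, 176, 177, 175] [175, 175, 174, 174, 173, 172, 171, 169, 169, 168, 162, 141, 167, 169, 169, 168, 168, 168, 168, 167, 168, 167, 167, 168]
```

Call:
arm_command(increments=[[[29,1,0],[0,0,-0.1],0.45],[[29,1,0],[0,0,0],0.45],[[28.8,1,0],[0,0,0],0.45],[[0,0,0],[0,0,0],0.45],[[0,0,30],[0,0,0],0.45],[[0,0,30],[0,0,0],0.45],[[0,0,23],[0,0,0],0.45],[[0,0,13],[0,0,0],0.45],[[0,0,0],[0,0,0],0.45],[[0,0,0],[0,0,0],0.45],[[0,0,0],[0,0,0],0.45],[[0,0,0],[0,0,0],0.45]])

```text
time_s: 71.65
position: [455.0, 288.4, 32.0]
tool_rot: [2.21, 2.232, 0.003]
force: [0.1, -0.2, -0.1]
finger_gap: 48.3
gripper_force: 62.4
```

Run:
```python
from h import *
o=manip.get_obs();tocmd(o,(455.0,286.9),90.5);print(np.round(o["force"],1))
```

```text
pos [455.  288.4  32. ] yaw 90.6 tool shift [-1.5 -0.  -0. ] rz 0.1
[ 0.1 -0.2 -0.1]
```

Call:
arm_command(increments=[[[-1.2,0,3],[0,0,0],0.45],[[0,0,0],[0,0,0],0.45],[[0,0,0],[0,0,0],0.45],[[0,0,0],[0,0,0],0.45]])

```text
time_s: 72.05
position: [454.2, 286.8, 27.9]
tool_rot: [2.21, 2.232, 0.0]
force: [0.4, 0.6, 0.2]
finger_gap: 47.9
gripper_force: 62.4
```

Call:
arm_command(increments=[[[0.1,0.7,1],[0,0,0],0.45],[[0,0,1],[0,0,0],0.45],[[0,0,1],[0,0,0],0.45],[[0,0,1],[0,0,0],0.45],[[0,0,0],[0,0,0],0.45],[[0,0,0],[0,0,0],0.45]])

```text
time_s: 72.65
position: [454.8, 286.9, 23.8]
tool_rot: [-2.21, -2.233, 0.0]
force: [0.3, -0.2, -0.8]
finger_gap: 48.0
gripper_force: 62.4
```

No contact at the depth where the strip top would block it, so it is in the mouth.

Call:
arm_command(increments=[[[0,0,2],[0,0,0],0.45],[[0,0,2],[0,0,0],0.45],[[0,0,2],[0,0,0],0.45],[[0,0,2],[0,0,0],0.45],[[0,0,1.5],[0,0,0],0.45],[[0,0,1],[0,0,0],0.45],[[0,0,0],[0,0,0],0.45],[[0,0,0],[0,0,0],0.45]])

```text
time_s: 73.45
position: [454.7, 286.8, 13.5]
tool_rot: [2.21, 2.232, -0.0]
force: [-2.4, -1.7, 3.4]
finger_gap: 48.6
gripper_force: 62.9
```

Call:
arm_command(increments=[[[0,0,0.5],[0,0,0],0.45],[[0,0,0],[0,0,0],0.45],[[0,0,0],[0,0,0],0.6],[[0,0,0],[0,0,0],0.68],[[0,0,0],[0,0,0],0.75],[[0,0,-10],[0,0,0],0.75],[[0,0,-25],[0,0,0],0.75],[[0,0,-30],[0,0,0],0.75],[[0,0,-30],[0,0,0],0.75],[[0,0,-30],[0,0,0],0.75],[[0,0,0],[0,0,0],0.75],[[0,0,0],[0,0,0],0.75],[[0,0,0],[0,0,0],0.75]])

```text
time_s: 74.75
position: [454.4, 286.2, 137.1]
tool_rot: [2.211, 2.232, -0.002]
force: [-0.3, 0.0, 0.2]
finger_gap: 64.3
gripper_force: 0.0
```

Run:
```python
from h import *
a=optics.snapshot("scene");relays(a,56,"scene");b=optics.snapshot("top");print("top");relays(b,56,"top")
s=optics.snapshot("wrist");save(s,"w23.png");print("wrist");relays(s,56)
tocmd(manip.get_obs(),(454,412))
for d in trace("switch","wrist")[:2]:print(round(d["confidence"],2),np.round(d["rect"]))
for n,S in(("scene",a),("top",b)):
  pass
```

```text
0.73 [374. 243. 400. 272.] all [461.2 285.8] [62.7 44. ] 1.0 top [455.2 286. ] [50.4 44. ] 0.2
0.56 [353. 238. 373. 263.] all [461.9 226.9] [60.7 40.4] 0.3 top [456.5 227.1] [40.3 49.5] 89.5
0.51 [167. 114. 224. 135.]
top
0.34 [386. 283. 434. 325.]
wrist
0.79 [255. 242. 313. 290.] all [455.8 230.7] [49.7 48.7] 0.6 top [455.8 229.3] [49.5 45.9] 0.6
0.73 [253. 174. 315. 229.] all [455.1 289.3] [49.5 44.3] 0.6 top [455.1 288. ] [49.5 41.9] 0.6
pos [454.4 286.8 137.2] yaw 90.6 tool shift [125.2   0.9  -0. ] 
0.68 [252.   0. 322.  67.]
0.3 [457. 151. 558. 232.]
```

Call:
arm_command(increments=[[[30,0.3,0],[0,0,0],0.6],[[30,0.3,0],[0,0,0],0.6],[[30,0.3,0],[0,0,0],0.6],[[35,0,0],[0,0,0],0.6],[[0,0,0],[0,0,-8.2],0.6],[[0,0,0],[0,0,-8.2],0.6],[[0,0,0],[0,0,-8.2],0.6],[[0,0,0],[0,0,-8.2],0.6],[[0,0,0],[0,0,-8.2],0.6],[[0,0,0],[0,0,-8.2],0.6],[[0,0,0],[0,0,-8.2],0.6],[[0,0,0],[0,0,-8.2],0.6],[[0,0,0],[0,0,-8.2],0.6],[[0,0,0],[0,0,-8.2],0.6],[[0,0,0],[0,0,-8],0.6],[[0,0,0],[0,0,0],0.6],[[0,0,0],[0,0,0],0.6],[[0,0,0],[0,0,0],0.6]])

```text
time_s: 76.9
position: [454.5, 411.9, 137.7]
tool_rot: [-0.011, 3.142, -0.0]
force: [0.4, -0.5, -0.4]
finger_gap: 51.4
gripper_force: 0.0
```

Run:
```python
from h import *
s=optics.snapshot("wrist");save(s,"w24.png");o=manip.get_obs();tocmd(o,(454,412),180.5);print(np.round(o["joints"],2))
h=cv2.cvtColor(s["img"],cv2.COLOR_RGB2HSV)[...,2].astype(int)
for d in trace("switch","wrist")[:2]:
    print(round(d["confidence"],2),np.round(d["rect"]))
q=proj(s,[[454,412,84],[475,412,84],[433,412,84]]);print(q.round(1).tolist())
c=np.round(q[0]).astype(int);print(h[c[1],c[0]-40:c[0]+40:2].tolist());print(h[c[1]-45:c[1]+45:2,c[0]].tolist())
m=(h<70).astype(np.uint8);yy,xx=np.mgrid[:420,:560];m[(xx-c[0])**2+(yy-c[1])**2>50**2]=0
for k in cv2.findContours(m,0,1)[0]:
    if cv2.contourArea(k)>100: r=cv2.minAreaRect(onz(s,k.reshape(-1,2).astype(float),84)[:,:2].astype(np.float32));print(np.round(r[0],1),np.round(r[1],1),r[2],cv2.boundingRect(k))
```

```text
pos [454.5 411.9 137.8] yaw -179.6 tool shift [ 0.5  0.1 -0. ] rz -360.1
[ 0.04  0.88 -1.29  1.69  0.88  1.28  0.14]
0.98 [263. 178. 314. 241.]
0.66 [149. 375. 173. 419.]
[[281.6, 216.2], [281.4, 241.9], [281.8, 189.0]]
[196, 187, 228, 242, 242, 229, 177, 177, 177, 176, 176, 174, 87, 51, 51, 52, 52, 51, 48, 33, 46, 52, 52, 55, 55, 55, 52, 41, 53, 53, 52, 54, 53, 83, 180, 180, 179, 180, 179, 179]
[178, 177, 177, 178, 61, 22, 18, 20, 22, 28, 40, 46, 46, 47, 47, 47, 46, 47, 46, 47, 46, 45, 46, 46, 46, 46, 46, 47, 46, 44, 46, 46, 47, 48, 72, 239, 242, 242, 237, 138, 213, 216, 211, 237, 241]
[447.3 418.1] [46.  36.9] 31.430713653564453 (262, 178, 50, 62)
```

Call:
arm_command(increments=[[[0.7,4.6,0],[0,0,0],0.6],[[0,0,30],[0,0,0],0.6],[[0,0,30],[0,0,0],0.6],[[0,0,20],[0,0,0],0.6],[[0,0,10],[0,0,0],0.6],[[0,0,4],[0,0,0],0.6],[[0,0,0],[0,0,0],0.6],[[0,0,0],[0,0,0],0.6],[[0,0,0],[0,0,0],0.6]])

```text
time_s: 77.9
position: [454.2, 417.1, 45.0]
tool_rot: [-0.015, 3.14, 0.002]
force: [-0.1, 0.7, 0.3]
finger_gap: 51.1
gripper_force: 0.0
```

Run:
```python
from h import *
s=optics.snapshot("wrist");o=manip.get_obs();p=o["position"];print(p.round(1),o["force"].round(1),o["finger_gap"])
h=cv2.cvtColor(s["img"],cv2.COLOR_RGB2HSV)[...,2].astype(int)
q=proj(s,[[453.8,416.5,84],[453.8,409.5,84],[453.8,423.5,84],[433,416.5,84],[475,416.5,84]]);print(q.round(1).tolist())
c=np.round(q[0]).astype(int)
for r in(-12,0,12):print(c[1]+r,h[c[1]+r,c[0]-46:c[0]+46:2].tolist())
print(h[c[1]-60:c[1]+60:3,c[0]].tolist())
```

```text
[454.2 417.   44.8] [ 0.3  0.8 -0.1] 51.29002807714318
[[280.2, 280.7], [265.3, 280.6], [295.0, 280.8], [280.5, 240.0], [279.8, 318.6]]
269 [172, 171, 171, 169, 171, 171, 171, 153, 46, 49, 48, 48, 49, 48, 50, 49, 38, 31, 40, 44, 47, 48, 123, 253, 251, 51, 50, 51, 47, 43, 36, 49, 49, 48, 48, 49, 50, 47, 46, 73, 174, 174, 174, 173, 173, 173]
281 [238, 238, 238, 237, 198, 173, 172, 172, 172, 172, 172, 173, 172, 172, 148, 64, 41, 32, 37, 46, 46, 49, 48, 49, 50, 49, 50, 48, 48, 40, 36, 47, 76, 162, 173, 175, 175, 174, 175, 175, 174, 173, 173, 220, 236, 237]
293 [237, 236, 236, 235, 235, 235, 235, 235, 235, 235, 235, 235, 236, 237, 229, 201, 158, 29, 38, 43, 49, 49, 49, 47, 47, 48, 48, 49, 45, 43, 44, 170, 209, 232, 238, 238, 238, 237, 237, 236, 235, 235, 235, 235, 235, 236]
[20, 18, 18, 19, 20, 19, 31, 39, 243, 253, 253, 253, 253, 253, 253, 253, 253, 253, 204, 48, 49, 49, 49, 48, 47, 48, 48, 47, 49, 47, 47, 40, 207, 206, 202, 236, 235, 234, 234, 170]
```

Call:
arm_command(increments=[[[0,0,2],[0,0,0],0.3],[[0,0,0],[0,0,0],0.15],[[0,0,0],[0,0,0],0.08],[[0,0,0],[0,0,0],0.08],[[0,0,0],[0,0,0],0.08],[[0,0,0],[0,0,0],0.08]])

```text
time_s: 78.55
position: [453.8, 416.8, 42.1]
tool_rot: [-0.016, 3.141, 0.001]
force: [-0.3, 0.8, 1.6]
finger_gap: 12.5
gripper_force: 60.7
```

Call:
arm_command(increments=[[[0,0,0],[0,0,8],0.08],[[0,0,0],[0,0,8],0.08],[[0,0,0],[0,0,8],0.08],[[0,0,0],[0,0,8],0.08],[[0,0,0],[0,0,8],0.08],[[0,0,0],[0,0,8],0.08],[[0,0,0],[0,0,8],0.08],[[0,0,0],[0,0,8],0.08],[[0,0,0],[0,0,8],0.08],[[0,0,0],[0,0,8],0.08],[[0,0,0],[0,0,8],0.08],[[0,0,0],[0,0,2],0.08],[[0,0,0],[0,0,0],0.08],[[0,0,0],[0,0,0],0.08]])

```text
time_s: 79.95
position: [453.5, 416.6, 42.1]
tool_rot: [-2.209, -2.234, 0.0]
force: [-1.1, -0.5, 4.8]
finger_gap: 12.3
gripper_force: 61.0
```

Run:
```python
from h import *
o=manip.get_obs();tocmd(o,(453.8,416.8),90);print(o["force"].round(1),o["wrist_torque"].round(2),o["finger_gap"])
```

```text
pos [453.5 416.6  42.1] yaw 90.6 tool shift [ 0.2  0.3 -0. ] rz 0.6
[-1.1 -0.5  4.8] [0.01 0.31 0.02] 12.323877807944157
```

Turned to the stop. I release, rise, and check everything.

Call:
arm_command(increments=[[[0,0,0],[0,0,0],0.3],[[0,0,0],[0,0,0],0.5],[[0,0,0],[0,0,0],0.5],[[0,0,-20],[0,0,0],0.5],[[0,0,-30],[0,0,0],0.5],[[0,0,-30],[0,0,0],0.5],[[0,0,-30],[0,0,0],0.5],[[0,0,-30],[0,0,0],0.5],[[-25,0,-20],[0,0,0],0.5],[[-25,0,0],[0,0,0],0.5],[[-25,0,0],[0,0,0],0.5],[[-25,0,0],[0,0,0],0.5],[[0,0,0],[0,0,0],0.5],[[0,0,0],[0,0,0],0.5],[[0,0,0],[0,0,0],0.5]])

```text
time_s: 81.45
position: [454.6, 317.7, 202.8]
tool_rot: [-2.209, -2.233, -0.002]
force: [0.2, 0.7, -0.3]
finger_gap: 42.7
gripper_force: 0.0
```

Run:
```python
from h import *
s=optics.snapshot("wrist");o=manip.get_obs();print(o["position"].round(1),o["force"].round(1));relays(s,56)
h=cv2.cvtColor(s["img"],cv2.COLOR_RGB2HSV)[...,2].astype(int)
for P in((453.6,396,84),(453.6,416.7,84),(453.6,436,84)):
    u,v=np.round(proj(s,P)[0]).astype(int);print(P,u,v,h[v,u-20:u+22:2].tolist())
for d in trace("switch","wrist")[:1]:
    print(d["confidence"],d["rect"])
a=optics.snapshot("scene");
for n in("bar","relay0","thrust"):
    print(n,[(round(d["confidence"],2),np.round(d["rect"]).tolist()) for d in trace(n,"scene")][:3])
c,si=np.cos(np.radians(9.2)),np.sin(np.radians(9.2))
W=lambda X,Y,z:np.array([455.2+c*X-si*Y,-329.1+si*X+c*Y,z])
m=trace("bar","scene")[0]["mask"]
for q in(-.03,0,.04,.08):
    pts=[W(105-165*np.cos(q),k,146+165*np.sin(q)+8) for k in np.linspace(-50,50,5)];print(q,proj(a,pts).round(1).tolist())
for u in(150,155,160,176,180): print(u,np.nonzero(m[:,u])[0][[0,-1]] if m[:,u].any() else None, cv2.cvtColor(a["img"],cv2.COLOR_RGB2HSV)[108:136,u,2].tolist())
```

```text
[454.4 317.9 202.5] [0.3 0.5 0.2]
0.79 [258. 192. 306. 231.] all [455.  289.4] [49.4 44.8] 0.6 top [455.  288.4] [49.4 42.7] 0.6
0.79 [258. 245. 306. 282.] all [455.8 231. ] [49.5 48.6] 0.6 top [455.8 229.8] [49.5 46.2] 0.6
(453.6, 396, 84) 281 108 [174, 174, 176, 178, 178, 175, 132, 97, 44, 26, 29, 23, 50, 75, 129, 176, 176, 178, 176, 178, 178]
(453.6, 416.7, 84) 281 83 [64, 63, 64, 63, 64, 62, 49, 49, 62, 61, 62, 61, 60, 45, 37, 62, 63, 63, 62, 60, 61]
(453.6, 436, 84) 281 58 [174, 174, 173, 174, 175, 177, 172, 39, 49, 48, 58, 47, 49, 49, 175, 176, 175, 176, 176, 175, 174]
bar [(0.59, [132.0, 119.0, 187.0, 174.0])]
relay0 [(0.89, [376.0, 244.0, 402.0, 271.0]), (0.73, [351.0, 236.0, 374.0, 264.0]), (0.64, [115.0, 115.0, 201.0, 232.0])]
thrust [(0.81, [238.0, 313.0, 264.0, 334.0]), (0.79, [292.0, 287.0, 315.0, 308.0]), (0.67, [150.0, 143.0, 167.0, 159.0])]
-0.03 [[145.4, 118.4], [154.4, 120.4], [163.4, 122.3], [172.5, 124.3], [181.7, 126.3]]
0 [[145.0, 117.0], [154.0, 118.9], [163.0, 120.9], [172.1, 122.9], [181.4, 124.9]]
0.04 [[144.4, 115.0], [153.4, 117.0], [162.5, 119.0], [171.6, 121.0], [180.9, 123.0]]
0.08 [[143.7, 113.2], [152.7, 115.1], [161.9, 117.1], [171.1, 119.1], [180.4, 121.1]]
150 [119 155] [160, 133, 87, 118, 143, 138, 138, 138, 143, 122, 88, 89, 86, 73, 60, 55, 114, 151, 150, 153, 154, 152, 148, 144, 136, 137, 152, 182]
155 [120 150] [156, 163, 158, 117, 88, 128, 140, 141, 142, 143, 126, 88, 86, 87, 77, 60, 43, 100, 143, 140, 173, 214, 206, 201, 199, 200, 197, 197]
160 [121 141] [148, 153, 160, 163, 154, 109, 93, 132, 142, 144, 142, 123, 87, 81, 124, 182, 200, 198, 199, 202, 203, 204, 201, 203, 204, 205, 203, 205]
176 [124 127] [141, 146, 148, 152, 149, 149, 150, 155, 164, 170, 136, 65, 49, 49, 55, 76, 87, 82, 84, 74, 56, 54, 78, 88, 72, 112, 149, 150]
180 [124 128] [139, 144, 148, 150, 152, 152, 149, 150, 156, 150, 110, 60, 53, 53, 49, 51, 71, 85, 82, 84, 71, 52, 70, 82, 81, 128, 152, 145]
```

```bash
python3 -c "
from station import job_done;print(job_done())"
```

```text
the job is handed in; nothing more can be done
None
```

I stacked the gasket, disc and pad on the flange and lowered the bar onto the pad. I then plugged in both relays on the bench and turned the switch to its stop. The job is handed in at about 81 s; the last camera and force readings looked right, but no verdict came back.

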